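Lay out the stacked crown patterns on their seats

ROBOT

A 6-joint arm with a two-finger parallel gripper is mounted at the origin on the work surface. World frame = base frame: x ahead of the robot, y to its left, z up, the work surface at z = 0. Lengths are in mm, angles in rad, forces in N, time in s.
With the tool pointing down it reaches from about 275 to 750 mm from the base axis. Payload 10.2 kg.
Tool frame: the origin (TCP) lies at the very end of the fingers, on their centre line; the grasp point (between the pads) lies 19 mm behind it; z points along the fingers, y is the line along which they close (so a half turn about z gives the same grasp; the last joint's range is limited). The gripper opens to 85 mm and grips with 20 to 120 N. Pads are 22 mm wide; open, the fingers measure 114 mm over their backs; the gripper's body (76 mm by 85 mm) begins 54 mm behind the grasp point. The pads swing forward as they close: fully open they stand 13 mm farther back than shut.
Start: joints at [0.886, 0.313, 1.498, -0, 1.331, -0.223], TCP at [233.932, 470.007, 199.794] pointing down, gripper open.
Joint ranges: [-2.94, 2.94], [-0.97, 2.17], [0.19, 2.56], [-1.23, 4.37], [0.02, 3.11], [-2.88, 2.88]. Speed limits (rad/s): [2.39, 2.39, 3.01, 3.14, 3.14, 3.14].

INTERFACE

Orientations are given as a unit quaternion [w, x, y, z].
In Python, from rig import telemetry, optics, ctrl gives the robot as it stands.
- The arm moves only by the tool servo_tool, never from a script. Its argument "deltas" is a list of rows, each a list of 3 entries, a list of its own where there are three numbers: the shift along the tool's x, y, z in units of 20 cm (1.0 is 20 cm), then the turn, a rotation vector about the tool's x, y, z in units of 90 degrees (1.0 is 90 degrees), then the opening, from 0 (shut) to 1 (fully open). A call has 1 to 8 rows; each row shifts and turns the commanded pose from where the row before left it, along the tool's axes as they then stand; what a row does not reach is not made up. A row lasts 1/10 s, in which the tool goes at most 50 mm and 8.59 degrees, less where a joint would pass 70% of its speed; a pose out of reach is approached as far as the arm can. A call with a number of a shift or a turn outside -1 to 1 is refused whole. A call with a gripper value outside its range is refused whole. The fingers move at their own pace and stop on an object; "squeeze" is the grip in N (left out, the last holds). Time passes only in rows, so rows that do not move let the fingers close. It gives the time, the measured TCP pose, the force, the opening and the grip force at its end, in the units of the state.
- telemetry.sense(): the state, without advancing time (a new reading comes with each control period).
- optics.capture(name): name is "scene" or "side" or "wrist"; returns the picture (400x640x3 uint8, blue, green, red); there is no depth.
- optics.camera_model(name): a dict with "vfov" (degrees; the focal length in pixels is half the picture's height over the tangent of half this angle, whatever the lens; pixels are square), "cx", "cy" (the principal point, pixels), "dist" ([k1, k2, p1, p2, k3] as OpenCV has them; the pictures are not rectified), "R" (3x3) and "t" (3): a world point X has camera coordinates R X + t; the wrist camera has in their place "mount" (4x4, takes a point from camera to tool coordinates, whose origin is the TCP and whose axes are the flange's). Camera axes: x right, y down, z forward; pixel columns grow to the right and rows downward; lengths in mm; the calibration is good to about 2 mm. A picture is of the moment at which its call begins: read the wrist's pose just before it. camera_model takes no time and is no camera call.
- ctrl.finish_job(): hands the job in; it is judged then, once.
The state is a dict: "time_s": time; "joints": joint angles; "dq": joint speeds; "tau": joint torques, N m; "eef_pos": TCP position; "ee_rot": TCP orientation; "force": force on the tool from outside, world axes, zero at the start; "wrist_torque": the same for the moment, N m; "grip_width": opening from 0.0 (shut) to 1.0 (fully open); "grip_force": force on a finger pad.
Only numpy, scipy, OpenCV 4.12 (cv2) and the standard library are available. Lean on these libraries where they do the work, as an engineer would, in place of code of your own. Each camera call takes 0.05 s, during which the arm holds its last target. There are 200 camera calls.

TASK

The four wooden crown patterns of the hat-block workshop stand stacked on the bench. Take the stack apart and stand each pattern upright, centred on the grey seat plate cut to its own shape, with the oblong and the square one turned to line up with their plates. Set them down without dropping or tipping any.

Things in the scene. Friction and masses are not known exactly. Their poses are not given: they have to be found in the camera images.
- round_center (a point): Centre (half-way up, 20 mm above its underside) of the pattern on top of the stack: the small round crown pattern, a pale wooden cylinder 30 mm in diameter with a rounded top edge (sides straight up to 31 mm). 40 mm high, about 25 g, loose; z axis up.
- hexagon_center (a point): Centre (half-way up, 20 mm above its underside) of the pattern third from below: the hexagonal pattern, dark wood, 44 mm across the flats (51 over the corners), flat top; one pair of flats faces its +y and -y axes. 40 mm high, about 55 g, loose; z axis up.
- square_center (a point): Centre (half-way up, 20 mm above its underside) of the pattern second from below: the square pattern, pale wood, 58 x 58 mm, flat top, sides facing its x and y axes. 40 mm high, about 100 g, loose; z axis up.
- oblong_center (a point): Centre (half-way up, 20 mm above its underside) of the pattern at the bottom of the stack, on the bench: the oblong pattern with half-round ends, dark wood, 130 mm long along its x axis and 64 mm wide along y, flat top. 40 mm high, about 200 g, loose; z axis up.
- seat_round: Seat of the round pattern: a grey painted plate fixed flat on the bench, round, 46 mm in diameter, 5 mm thick. Origin at the centre of its underside, on the bench top.
- seat_hexagon: Seat of the hexagon pattern: a grey painted plate fixed flat on the bench, hexagonal, 60 mm across the flats, a pair of flats facing its +y and -y axes, 5 mm thick. Origin at the centre of its underside, on the bench top.
- seat_square: Seat of the square pattern: a grey painted plate fixed flat on the bench, square, 74 x 74 mm, sides facing its x and y axes, 5 mm thick. Origin at the centre of its underside, on the bench top.
- seat_oblong: Seat of the oblong pattern: a grey painted plate fixed flat on the bench, oblong with half-round ends, 146 mm long along its x axis, 80 mm wide along y, 5 mm thick. Origin at the centre of its underside, on the bench top.
There are look-alikes about, which are no part of the job. What is shaped like the part that bears round_center but turquoise is not meant. Leave any yellow look-alike of the part that bears oblong_center alone.

How it is judged:
By the outcome, as a careful person would: the job done as asked, in the order asked, and still so for the second after the job is handed in, with the robot touching nothing.
It also fails if it takes over 112 s, if anything falls off the work surface, if the arm or the gripper's body presses on something with over 40 N, if the wrist force passes 120 N, or if a joint passes its speed limit or range.

## Working session

There is one attempt and no reset: what is moved stays moved. The work goes in short steps, Python scripts to look and compute and a tool call to move; the robot and the scene stay as the last step left them, time stands still between calls to the robot, and variables do not carry over. Pictures are saved under pics/ and viewed, at most 14 in all, crops included, and the job is handed in when it is done.

Besides the shell and the picture viewer there is one more tool, called after "Request:" by a JSON object that holds its "fn" and its "kwargs", one argument or row to a line. servo_tool: Moves the arm, as the interface text tells. Its arguments: {"type":"object","properties":{"deltas":{"type":"array"},"squeeze":{"type":"number"}},"required":["deltas"]}

```bash
ls; mkdir -p pics; python3 - <<'E'
from rig import telemetry, optics, ctrl
import cv2, json
for n in ("scene","side","wrist"):
    cv2.imwrite(f"pics/{n}0.png",optics.capture(n))
    m=optics.camera_model(n); print(n,{k:(v.tolist() if hasattr(v,'tolist') else v) for k,v in m.items()})
print(telemetry.sense())
E
```

```text
pics
scene {'vfov': 51.82011977726159, 'cx': 325.40189339216334, 'cy': 195.26996847782573, 'dist': [-0.08450521508973348, 0.0, 0.0, 0.0, 0.0], 'R': [[-0.1429151963804511, 0.9897209906348484, 0.0052542687703503585], [0.6229334256029103, 0.09407409447478847, -0.7765977156902872], [-0.7691093510744493, -0.10771455540233438, -0.6299749047734496]], 't': [62.18996289526225, -225.1827465955361, 1221.1447069063875]}
side {'vfov': 47.145848772316064, 'cx': 317.41608966325816, 'cy': 199.81205649513373, 'dist': [-0.03953811493737743, 0.0, 0.0, 0.0, 0.0], 'R': [[0.8893664379527693, -0.45717739958515086, -0.004020491482710259], [-0.2579759792018747, -0.49455255646535895, -0.8299796160439193], [0.3774595782306195, 0.7391932049215124, -0.5577792328509781]], 't': [-441.086057104517, 216.67363462802436, 760.3700156019111]}
wrist {'vfov': 63.36548951921426, 'cx': 319.8990442406675, 'cy': 204.8685933304955, 'dist': [0.01824628965130932, 0.0, 0.0, 0.0, 0.0], 'mount': [[-0.0011591955445821815, -0.9609996869457117, -0.27654702666261566, 71.45077545406713], [0.9999993188054426, -0.0010762162034448424, -0.00045182666346489067, -0.5183004754728548], [0.0001365808910346297, -0.27654736203574143, 0.9610002798629834, -174.93549015343208], [0.0, 0.0, 0.0, 1.0]]}
{'time_s': 0.15, 'joints': array([ 8.85603078e-01,  3.13310534e-01,  1.49824067e+00,  1.86590106e-06,
        1.33101320e+00, -2.23392928e-01]), 'dq': array([-0.00047335, -0.00082128, -0.00437411, -0.00231994, -0.00272028,
       -0.0004756 ]), 'tau': array([ 1.40400916e-03, -4.12372899e+01, -2.59795475e+01, -1.47022429e-04,
        3.22031105e-03, -1.38490418e-05]), 'eef_pos': array([233.78382182, 469.829225  , 199.38040056]), 'ee_rot': array([-2.14028988e-04,  2.28854076e-01,  9.73460618e-01, -4.36194897e-04]), 'force': array([-0.15960861,  0.65242704,  0.06122432]), 'wrist_torque': array([-0.04536115, -0.01288177,  0.0068111 ]), 'grip_force': 0.0, 'grip_width': 1.0022757802760474}
```

View pics/scene0.png

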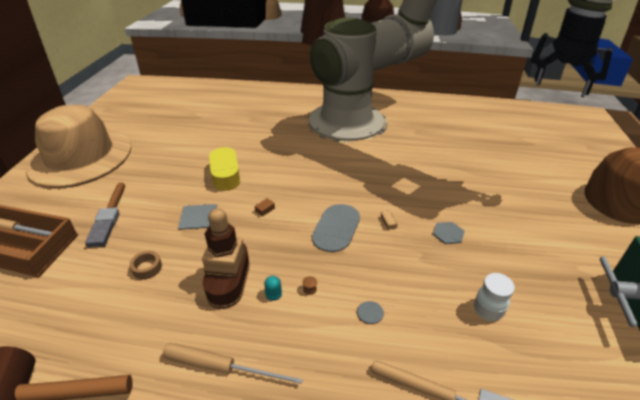

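View pics/side0.png

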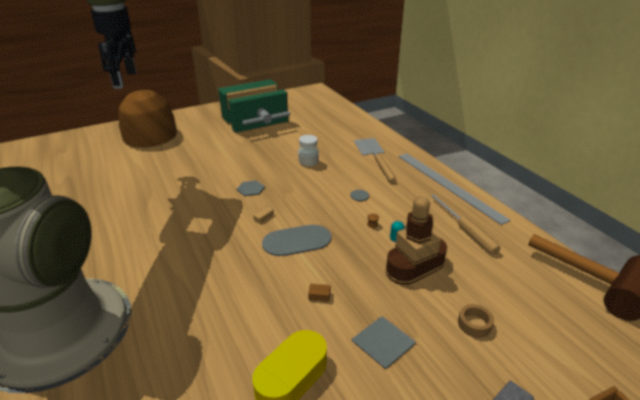

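Scene: the stack is at (225,255), with the round on top at (218,217). The look-alikes are turquoise at (273,287) and yellow at (224,168). The seats are square (198,216), oblong (337,227), hexagon (449,232) and round (370,312). I choose the stack, and will measure it and crop in close.

```bash
cat > h.py <<'E'
import numpy as np, cv2
from rig import telemetry, optics
from scipy.spatial.transform import Rotation as Rt
def cam(n,s=None):
    m=optics.camera_model(n); f=200/np.tan(np.radians(m['vfov'])/2)
    K=np.array([[f,0,m['cx']],[0,f,m['cy']],[0,0,1]]); d=np.array(m['dist'])
    if n=='wrist':
        q=s['ee_rot']; T=np.eye(4); T[:3,:3]=Rt.from_quat([q[1],q[2],q[3],q[0]]).as_matrix(); T[:3,3]=s['eef_pos']
        C=np.linalg.inv(T@np.array(m['mount'])); return K,d,C[:3,:3],C[:3,3]
    return K,d,np.array(m['R']),np.array(m['t'])
def toplane(c,px,z):
    K,d,R,t=c; p=cv2.undistortPoints(np.float64(px).reshape(-1,1,2),K,d).reshape(-1,2)
    r=np.c_[p,np.ones(len(p))]@R; o=-R.T@t
    return (o+r*((z-o[2])/r[:,2])[:,None])[:,:2]
def proj(c,X):
    K,d,R,t=c; return cv2.projectPoints(np.float64(X).reshape(-1,1,3),cv2.Rodrigues(R)[0],t,K,d)[0].reshape(-1,2)
def seg(im,c,mask,seed,z):
    n,l,st,ce=cv2.connectedComponentsWithStats(mask.astype(np.uint8))
    k=l[seed[1],seed[0]]
    if k==0: return None
    cn=max(cv2.findContours((l==k).astype(np.uint8),cv2.RETR_EXTERNAL,cv2.CHAIN_APPROX_NONE)[0],key=len)
    P=toplane(c,cn.reshape(-1,2),z).astype(np.float32)
    M=cv2.moments(P.reshape(-1,1,2)); r=cv2.minAreaRect(P)
    return [M['m10']/M['m00'],M['m01']/M['m00']],r,st[k,4]
def yaw():
    q=telemetry.sense()['ee_rot']; M=Rt.from_quat([q[1],q[2],q[3],q[0]]).as_matrix(); return M
def go(x,y,z,axis=None):
    """print tool-frame deltas to reach target; axis= world angle deg wanted for the tool y line"""
    s=telemetry.sense(); M=yaw(); p=s['eef_pos']
    d=M.T@(np.array([x,y,z])-p); print('tool shift units',np.round(d/200,4),'pos',np.round(p,1))
    print(' tool y ang',round(np.degrees(np.arctan2(M[1,1],M[0,1])),2),'x ang',round(np.degrees(np.arctan2(M[1,0],M[0,0])),2),'zaxis',np.round(M[:,2],4))
    if axis is not None:
        a=np.degrees(np.arctan2(M[1,1],M[0,1])); e=(axis-a+90)%180-90
        print(' turn about tool z (units)',round(-e/90,4),'deg',round(-e,2))
E
python3 - <<'E'
from h import *
seeds={'scene':dict(sq=(190,216),ob=(337,227),hx=(449,232),ro=(370,312)),'side':dict(sq=(384,342),ob=(297,240),hx=(250,187),ro=(360,195))}
for n in seeds:
    im=cv2.imread(f'pics/{n}0.png'); c=cam(n)
    hsv=cv2.cvtColor(im,cv2.COLOR_BGR2HSV); m=hsv[...,1]<75
    for k,s in seeds[n].items():
        print(n,k,im[s[1],s[0]],seg(im,c,m,s,5))
a=cv2.imread('pics/scene0.png')[195:315,180:300]; b=cv2.imread('pics/side0.png')[185:295,370:480]
cv2.imwrite('pics/crop1.png',np.hstack([cv2.resize(a,(400,400),interpolation=2),cv2.resize(b,(400,400),interpolation=2)]))
E
```

```text
scene sq [130 132 125] ([479.90612471918297, -275.6684241020085], ((479.6142272949219, -271.7898254394531), (75.33174896240234, 73.66478729248047), 14.09557819366455), np.int32(704))
scene ob [123 125 118] ([466.0407973311443, 27.149870801463344], ((466.1165771484375, 27.096515655517578), (79.77091979980469, 146.05718994140625), 79.23419189453125), np.int32(1649))
scene hx [121 123 117] ([450.44983600292994, 258.8171131489725], ((450.40069580078125, 258.7466125488281), (65.15745544433594, 61.47093200683594), 42.56482696533203), np.int32(513))
scene ro [122 124 117] ([668.1889469611453, 109.93208016045293], ((668.1942138671875, 110.02044677734375), (42.705902099609375, 45.0761604309082), 56.465335845947266), np.int32(467))
side sq [103 108 100] ([473.60578209359585, -274.7928010627994], ((473.60101318359375, -274.81121826171875), (74.24903869628906, 74.65150451660156), 14.739131927490234), np.int32(1731))
side ob [102 107  99] ([460.26703424511305, 25.148959179248685], ((460.66912841796875, 25.065444946289062), (82.78823852539062, 144.36170959472656), 78.75442504882812), np.int32(1553))
side hx [104 108 100] ([444.55602922711466, 258.20983477861756], ((445.416748046875, 258.80975341796875), (60.80234909057617, 65.74250030517578), 7.134186744689941), np.int32(294))
side ro [ 99 105  98] ([663.4328656063223, 108.00853197850486], ((663.3876953125, 107.16516876220703), (43.21222686767578, 40.933597564697266), 62.4516716003418), np.int32(155))
```

View pics/crop1.png

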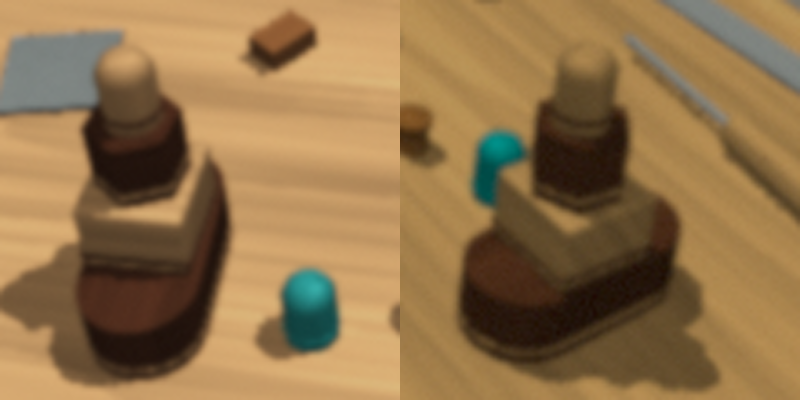

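Crop: the pale round sits on a dark hexagon, a pale square and a dark oblong, each turned differently. Turquoise stands to the right of it (scene), so the choice is confirmed.

```bash
python3 - <<'E'
from h import *
c=cam('scene');d=cam('side')
print('round', toplane(c,[[180+128*.3,195+85*.3]],140), toplane(d,[[370+184*.275,185+85*.275]],140))
print('turq',toplane(c,[[273,288]],20),toplane(d,[[397,230]],20))
go(605,-190,300)
E
```

```text
round [[ 624.84517127 -149.9864607 ]] [[ 622.56512846 -152.05055668]]
turq [[654.39519983 -60.50961646]] [[650.17903148 -61.20283523]]
tool shift units [-3.1315 -2.127  -0.5018] pos [233.8 469.8 199.4]
 tool y ang 63.54 x ang 153.54 zaxis [-6.e-04 -8.e-04 -1.e+00]
```

Request:
{"fn": "servo_tool", "kwargs": {
  "deltas": [
    [[-0.195,-0.12,-0.02],[0,0,0],1],
    [[-0.195,-0.12,-0.02],[0,0,0],1],
    [[-0.195,-0.12,-0.02],[0,0,0],1],
    [[-0.195,-0.12,-0.02],[0,0,0],1],
    [[-0.195,-0.12,-0.02],[0,0,0],1],
    [[-0.195,-0.12,-0.02],[0,0,0],1],
    [[-0.195,-0.12,-0.02],[0,0,0],1],
    [[-0.195,-0.12,-0.02],[0,0,0],1]
  ]
}}

```text
time_s: 0.95
eef_pos: [428.3, 157.3, 231.9]
ee_rot: [-0.0, 0.229, 0.973, 0.0]
force: [0.3, 0.8, 0.2]
grip_width: 1.0
grip_force: 0.0
```

Request:
{"fn": "servo_tool", "kwargs": {
  "deltas": [
    [[-0.195,-0.12,-0.02],[0,0,0],0.7],
    [[-0.195,-0.12,-0.02],[0,0,0],0.7],
    [[-0.195,-0.12,-0.02],[0,0,0],0.7],
    [[-0.195,-0.12,-0.02],[0,0,0],0.7],
    [[-0.195,-0.12,-0.02],[0,0,0],0.7],
    [[-0.195,-0.12,-0.02],[0,0,0],0.7],
    [[-0.195,-0.12,-0.02],[0,0,0],0.7],
    [[0,0,0],[0,0,0],0.7]
  ]
}}

```text
time_s: 1.75
eef_pos: [598.5, -117.4, 258.1]
ee_rot: [-0.001, 0.231, 0.973, -0.0]
force: [-1.1, 0.2, -0.1]
grip_width: 0.699
grip_force: 0.0
```

```bash
python3 - <<'E'
from h import *
import pickle
s=telemetry.sense(); im=optics.capture('wrist'); cv2.imwrite('pics/w1.png',im); pickle.dump(s,open('w1.pkl','wb'))
c=cam('wrist',s)
for z in (40,80,120,160): print(z,proj(c,[[623,-151,z]]))
print('seat px',proj(c,[[475,-275,5]]),s['joints'],s['time_s'],s['grip_width']); go(623,-151,260)
E
```

```text
40 [[305.52193369 201.50834827]]
80 [[303.98964924 210.82611119]]
120 [[302.10038703 222.31077259]]
160 [[299.71256214 236.82005109]]
seat px [[168.60070981 137.3628476 ]] [-3.85218122e-01  4.79157611e-01  1.10889283e+00 -7.69117665e-04
  1.55476321e+00 -1.48964820e+00] 1.75 0.6992746900248425
tool shift units [-0.1941 -0.1042 -0.0085] pos [ 597.6 -115.   258.4]
 tool y ang 63.38 x ang 153.38 zaxis [-1.8e-03  6.0e-04 -1.0e+00]
```

View pics/w1.png

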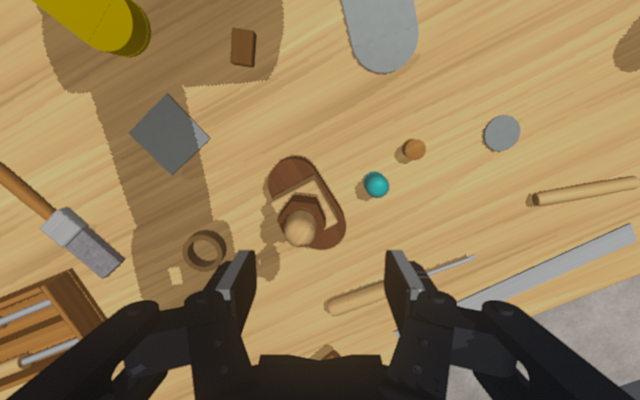

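Wrist view: stack at (305,205) with the round at (299,226), turquoise (376,184), seat_square (169,135), seat_round (502,133), seat_oblong (385,30, cut off). Enlarging the stack next.

```bash
python3 - <<'E'
from h import *
import pickle
im=cv2.imread('pics/w1.png'); s=pickle.load(open('w1.pkl','rb')); c=cam('wrist',s)
hsv=cv2.cvtColor(im,cv2.COLOR_BGR2HSV); m=hsv[...,1]<75
for k,p in dict(sq=(160,140),ro=(502,133)).items(): print(k,seg(im,c,m,p,5))
cv2.imwrite('pics/c2.png',cv2.resize(im[150:260,250:360],(600,600),interpolation=cv2.INTER_CUBIC))
E
```

```text
sq ([473.1114443615954, -272.9277085662246], ((472.92108154296875, -272.7810974121094), (73.87776184082031, 74.47439575195312), 14.04730224609375), np.int32(3396))
ro ([663.3254526985129, 110.19606915782413], ((663.1715087890625, 110.32389831542969), (46.026241302490234, 43.8331184387207), 63.029972076416016), np.int32(1041))
```

View pics/c2.png

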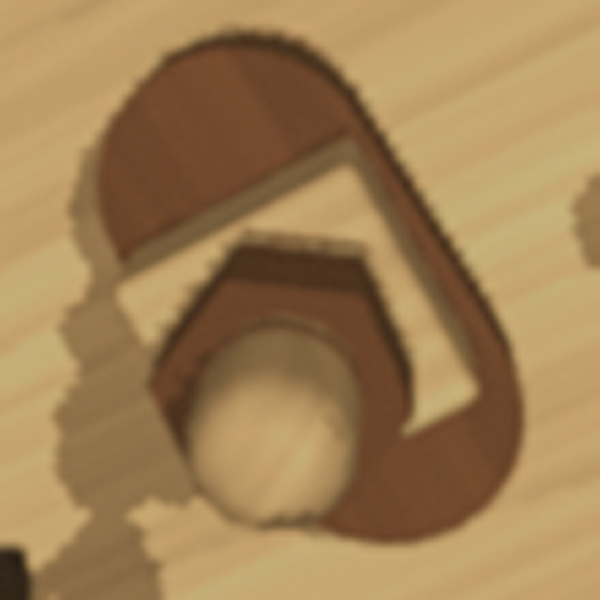

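```bash
python3 - <<'E'
from h import *
import pickle
from scipy.optimize import least_squares
s=pickle.load(open('w1.pkl','rb')); c=cam('wrist',s)
W=lambda P,z: toplane(c,np.array(P)*110/600+[250-.4,150-.4],z)
sq=W([(352,162),(118,287),(477,388)],80)
print('square', (sq[1]+sq[2])/2, [np.linalg.norm(sq[0]-sq[i]) for i in (1,2)], [np.degrees(np.arctan2(*(sq[0]-sq[i])[::-1]))%90 for i in (1,2)])
hx=W([(230,280),(372,292),(411,398),(150,383)],120)
def fh(p):
    a=p[2]+np.radians([60*k for k in (0,1,5,2)]); 
    return (hx-(p[:2]+25.4*np.c_[np.cos(a),np.sin(a)])).ravel()
best=None
for a0 in np.radians(range(0,360,15)):
    for sg in (1,-1):
        f=lambda p:(hx-(p[:2]+25.4*np.c_[np.cos(p[2]+sg*np.radians([0,60,120,-60])),np.sin(p[2]+sg*np.radians([0,60,120,-60]))])).ravel()
        r=least_squares(f,[620,-150,a0])
        if best is None or r.cost<best.cost: best=r
print('hex',best.x[:2],'corner ang',np.degrees(best.x[2])%60,best.cost)
ob=W([(98,180),(122,105),(170,60),(235,40),(300,55),(340,90),(420,205),(500,340),(521,420),(490,500),(440,535),(390,543),(330,528)],40)
def fo(p):
    u=np.array([np.cos(p[2]),np.sin(p[2])]); q=ob-p[:2]; t=np.clip(q@u,-33,33)
    return np.linalg.norm(q-t[:,None]*u,axis=1)-32
r=min((least_squares(fo,[610,-150,a]) for a in (0,.4,.8,-.4,-.8)),key=lambda r:r.cost); print('oblong',r.x[:2],np.degrees(r.x[2]),r.cost,np.round(r.fun,1))
rd=W([(187,430),(360,430)],145); print('round mid',rd.mean(0),np.linalg.norm(rd[0]-rd[1]),'base far edge',W([(275,322)],120),'top',W([(275,526)],155))
E
```

```text
square [ 623.98549968 -150.96405234] [np.float64(55.326883590270825), np.float64(55.03301160244262)] [np.float64(1.6865943238261991), np.float64(1.5335553175005998)]
hex [ 622.62083333 -150.87524217] corner ang 57.73053792257528 5.153478466699508
oblong [ 628.23921095 -150.94850872] 4.170462000942157 1.359330016394539 [ 0.1 -0.6 -0.4  0.3  0.2 -0.8  0.5  0.1 -0.8 -0.1  0.3 -0.1 -0.6]
round mid [ 620.35880272 -150.60980003] 29.95433049988668 base far edge [[ 609.14256476 -146.11231353]] top [[ 632.82589279 -156.19706923]]
```

Request:
{"fn": "servo_tool", "kwargs": {
  "deltas": [
    [[-0.18,-0.11,0],[0,0,0],0.65],
    [[0,0,0.2],[0,0,0],0.65],
    [[0,0,0.2],[0,0,0],0.65],
    [[0,0,0],[0,0,0],0.65],
    [[0,0,0],[0,0,0],0.65]
  ]
}}

```text
time_s: 2.3
eef_pos: [619.7, -147.9, 181.1]
ee_rot: [0.0, 0.228, 0.974, 0.0]
force: [0.4, 0.7, 0.2]
grip_width: 0.646
grip_force: 0.0
```

```bash
python3 - <<'E'
from h import *
go(621,-151,122)
s=telemetry.sense(); im=optics.capture('wrist'); c=cam('wrist',s)
cv2.imwrite('pics/w2.png',im)
E
```

```text
tool shift units [-0.0125 -0.0112  0.2957] pos [ 619.7 -147.9  181.1]
 tool y ang 63.59 x ang 153.59 zaxis [ 4.e-04 -1.e-04 -1.e+00]
```

View pics/w2.png

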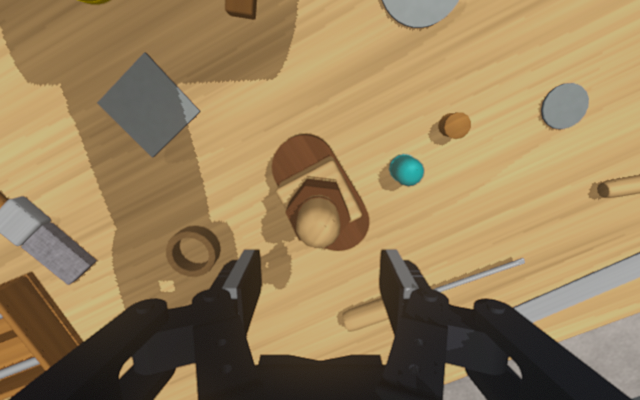

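The round (319,222) is centred between the fingers. Going down, closing and lifting.

Request:
{"fn": "servo_tool", "kwargs": {
  "deltas": [
    [[-0.0125,-0.011,0.1],[0,0,0],0.65],
    [[0,0,0.1],[0,0,0],0.65],
    [[0,0,0.09],[0,0,0],0.6],
    [[0,0,0],[0,0,0],0.3],
    [[0,0,0],[0,0,0],0.25],
    [[0,0,0],[0,0,0],0.2],
    [[0,0,0],[0,0,0],0.2],
    [[0,0,0],[0,0,0],0.2]
  ],
  "squeeze": 25
}}

```text
time_s: 3.15
eef_pos: [621.8, -151.9, 123.9]
ee_rot: [0.002, 0.229, 0.973, -0.0]
force: [0.0, 0.5, 6.5]
grip_width: 0.256
grip_force: 24.1
```

Request:
{"fn": "servo_tool", "kwargs": {
  "deltas": [
    [[0,0,-0.02],[0,0,0],0.2],
    [[0,0,-0.08],[0,0,0],0.2],
    [[0,0,-0.15],[0,0,0],0.2],
    [[0,0,0],[0,0,0],0.2],
    [[0,0,0],[0,0,0],0.2]
  ]
}}

```text
time_s: 3.65
eef_pos: [621.1, -151.8, 172.3]
ee_rot: [0.0, 0.229, 0.973, -0.0]
force: [-0.7, 0.4, -1.3]
grip_width: 0.257
grip_force: 21.8
```

```bash
python3 - <<'E'
from h import *
go(664,110,180)
s=telemetry.sense(); im=optics.capture('wrist'); c=cam('wrist',s)
cv2.imwrite('pics/w3.png',im)
import pickle; pickle.dump(s,open('w3.pkl','wb'))
side=optics.capture('side')[120:300,340:500]
a=im[120:320,200:440]
cv2.imwrite('pics/c3.png',np.hstack([cv2.resize(a,(480,400)),cv2.resize(side,(320,400))]))
E
```

```text
tool shift units [ 0.391   1.2676 -0.039 ] pos [ 621.1 -151.8  172.3]
 tool y ang 63.54 x ang 153.54 zaxis [ 9.e-04 -5.e-04 -1.e+00]
```

View pics/c3.png

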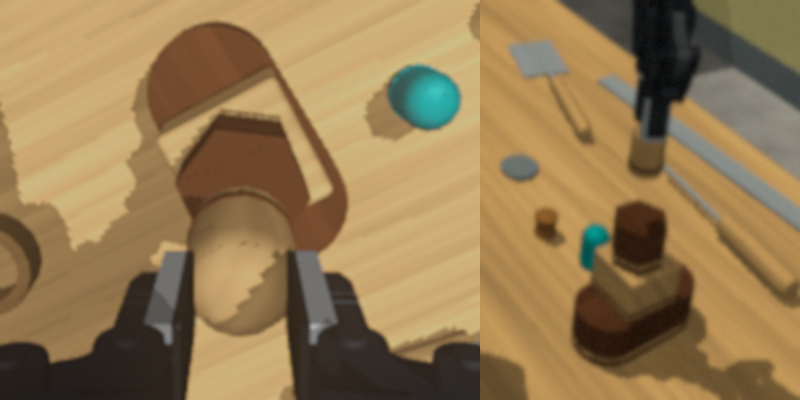

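Round held upright, and the stack below is undisturbed. To the round seat.

Request:
{"fn": "servo_tool", "kwargs": {
  "deltas": [
    [[0.065,0.211,0],[0,0,0],0.2],
    [[0.065,0.211,0],[0,0,0],0.2],
    [[0.065,0.211,0.03],[0,0,0],0.2],
    [[0.065,0.211,0.1],[0,0,0],0.2],
    [[0.065,0.211,0.15],[0,0,0],0.2],
    [[0.065,0.211,0.15],[0,0,0],0.2],
    [[0,0,0],[0,0,0],0.2],
    [[0,0,0],[0,0,0],0.2]
  ]
}}

```text
time_s: 4.55
eef_pos: [662.3, 104.7, 88.1]
ee_rot: [-0.001, 0.228, 0.974, -0.0]
force: [0.0, -0.3, -0.8]
grip_width: 0.259
grip_force: 21.9
```

```bash
python3 - <<'E'
from h import *
import pickle
go(664,110,9)
s=telemetry.sense(); im=optics.capture('wrist'); c=cam('wrist',s)
cv2.imwrite('pics/w4.png',im);pickle.dump(s,open('w4.pkl','wb'))
print(proj(c,[[664,110,5],s['eef_pos'],s['eef_pos']-[0,0,4]]))
hsv=cv2.cvtColor(im,cv2.COLOR_BGR2HSV); 
# also rect z=5 topdown on seat
cv2.imwrite('pics/c4.png',cv2.resize(im[100:330,190:450],(780,690))[:600])
m=hsv[...,1]<75
n,l,st,ce=cv2.connectedComponentsWithStats(m.astype(np.uint8))
for k in range(1,n):
    if st[k,4]>150: print(st[k],ce[k])
E
```

```text
tool shift units [0.0034 0.0279 0.3956] pos [662.3 104.7  88.1]
 tool y ang 63.62 x ang 153.62 zaxis [-2.6e-03 -3.0e-04 -1.0e+00]
[[327.43240819 200.81265813]
 [320.97672836 239.86492497]
 [320.96564756 237.30632913]]
[   31     0   139   106 10933] [108.6903869   46.27439861]
[ 527    0  113   75 7291] [583.65628857  34.45220134]
[ 301  173   55   50 2032] [328.11811024 196.43307087]
[ 538  217  102   79 5092] [601.78495679 256.81127258]
[   25   245   615   155 39051] [331.54031907 355.19251748]
```

View pics/c4.png

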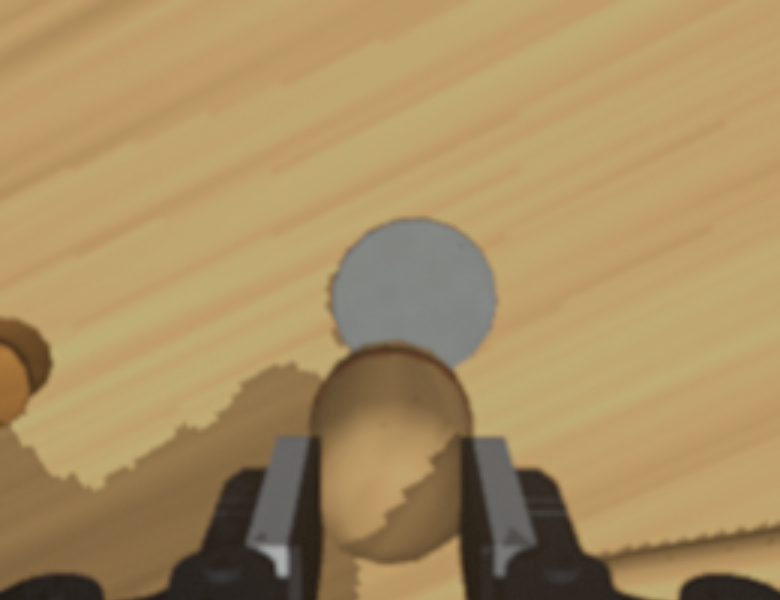

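Seat at (328,200), about half hidden by the held round, whose base edge is at (321,215). Fitting both.

```bash
cat >> h.py <<'E'
from scipy.optimize import least_squares
def circ(P,r=None):
    f=(lambda p:np.linalg.norm(P-p[:2],axis=1)-(r or p[2]))
    return least_squares(f,[*P.mean(0),20][:2 if r else 3],loss='soft_l1')
E
python3 - <<'E'
from h import *
import pickle
s=pickle.load(open('w4.pkl','rb')); im=cv2.imread('pics/w4.png'); c=cam('wrist',s)
m=(cv2.cvtColor(im,cv2.COLOR_BGR2HSV)[...,1]<75).astype(np.uint8)
m[:165]=0;m[230:]=0;m[:,:290]=0;m[:,360:]=0
cn=max(cv2.findContours(m,0,cv2.CHAIN_APPROX_NONE)[0],key=len).reshape(-1,2)
cn=cn[cn[:,1]<213]
r=circ(toplane(c,cn,5)); print('seat',r.x, circ(toplane(c,cn,5),23).x)
B=np.array([(325,385),(340,368),(365,350),(392,344),(420,350),(447,368),(462,385)])/3+[190-.3,100-.3]
for z in (s['eef_pos'][2]-4,s['eef_pos'][2]-10):
    P=toplane(c,B,z); print('round base',z,circ(P,15).x,circ(P).x, 'tcp',s['eef_pos'])
M=yaw(); 
E
```

```text
seat [663.10406706 110.60811184  22.22193456] [663.87258177 110.22627142]
round base 84.12071054776611 [663.2462395  104.18002057] [663.02472507 104.29020974  14.80258898] tcp [662.33857092 104.72225237  88.12071055]
round base 78.12071054776611 [664.85028546 103.39188708] [665.18468646 103.2260203   15.29883583] tcp [662.33857092 104.72225237  88.12071055]
```

Request:
{"fn": "servo_tool", "kwargs": {
  "deltas": [
    [[0.0125,0.0285,0.1],[0,0,0],0.2],
    [[0,0,0.15],[0,0,0],0.2],
    [[0,0,0.08],[0,0,0],0.2],
    [[0,0,0.03],[0,0,0],0.2],
    [[0,0,0.015],[0,0,0],0.2],
    [[0,0,0.005],[0,0,0],0.2],
    [[0,0,0],[0,0,0],0.2]
  ]
}}

```text
time_s: 5.3
eef_pos: [663.9, 110.2, 14.7]
ee_rot: [0.001, 0.229, 0.973, 0.0]
force: [0.1, 0.9, -0.2]
grip_width: 0.257
grip_force: 21.9
```

Request:
{"fn": "servo_tool", "kwargs": {
  "deltas": [
    [[0,0,0],[0,0,0],0.2],
    [[0,0,0.005],[0,0,0],0.2],
    [[0,0,0.005],[0,0,0],0.2],
    [[0,0,0],[0,0,0],0.2]
  ]
}}

```text
time_s: 5.7
eef_pos: [663.2, 110.4, 11.5]
ee_rot: [-0.0, 0.229, 0.973, -0.0]
force: [-0.0, -0.5, 0.4]
grip_width: 0.258
grip_force: 21.9
```

Request:
{"fn": "servo_tool", "kwargs": {
  "deltas": [
    [[0,0,0.006],[0,0,0],0.2],
    [[0,0,0.004],[0,0,0],0.2],
    [[0,0,0],[0,0,0],0.2]
  ]
}}

```text
time_s: 6.0
eef_pos: [663.2, 110.4, 9.4]
ee_rot: [-0.0, 0.229, 0.973, -0.0]
force: [-0.6, 0.3, -0.1]
grip_width: 0.255
grip_force: 21.9
```

Request:
{"fn": "servo_tool", "kwargs": {
  "deltas": [
    [[0,0,0.004],[0,0,0],0.2],
    [[0,0,0.003],[0,0,0],0.2],
    [[0,0,0],[0,0,0],0.2]
  ]
}}

```text
time_s: 6.3
eef_pos: [663.6, 110.4, 9.1]
ee_rot: [0.0, 0.229, 0.973, 0.0]
force: [-1.6, 0.4, 5.0]
grip_width: 0.256
grip_force: 23.8
```

Contact at the expected height. Releasing and lifting clear.

Request:
{"fn": "servo_tool", "kwargs": {
  "deltas": [
    [[0,0,0],[0,0,0],0.3],
    [[0,0,0],[0,0,0],0.4],
    [[0,0,0],[0,0,0],0.5],
    [[0,0,-0.05],[0,0,0],0.6],
    [[0,0,-0.15],[0,0,0],0.65],
    [[0,0,-0.25],[0,0,0],0.7],
    [[0,0,-0.25],[0,0,0],0.7],
    [[0,0,-0.2],[0,0,0],0.7]
  ]
}}

```text
time_s: 7.1
eef_pos: [663.5, 110.4, 192.4]
ee_rot: [0.002, 0.229, 0.973, 0.0]
force: [0.2, -0.4, -0.2]
grip_width: 0.699
grip_force: 0.0
```

```bash
python3 - <<'E'
from h import *
import pickle
s=telemetry.sense(); im=optics.capture('wrist'); c=cam('wrist',s)
cv2.imwrite('pics/w5.png',im);pickle.dump(s,open('w5.pkl','wb'))
m=(cv2.cvtColor(im,cv2.COLOR_BGR2HSV)[...,1]<75)
print(proj(c,[[663.5,110.4,5],[463,26,5]]))
n,l,st,ce=cv2.connectedComponentsWithStats(m.astype(np.uint8))
for k in range(1,n):
    if st[k,4]>150: print(st[k],ce[k])
go(622,-151,172,57.7+30)
cv2.imwrite('pics/c5.png',np.hstack([cv2.resize(im[120:270,240:420],(480,400)),cv2.resize(optics.capture('side')[150:240,320:400],(320,360)).repeat(1,0)[:400] if 0 else cv2.resize(optics.capture('side')[150:250,310:390],(320,400))]))
E
```

```text
[[320.20145875 176.58368297]
 [155.66662596  37.23699652]]
[ 100    0  109  109 8267] [159.6850127   48.92343051]
[ 459   13   95   73 5037] [506.5967838   50.18959698]
[301 157  40  38 500] [321.304 170.118]
[ 473  183  106   65 4335] [536.11026528 215.61753172]
[161 217  37  32 219] [186.88127854 229.88127854]
[  67  250  240  150 9186] [187.41911605 344.90942739]
[  229   250   411   150 32486] [482.67339777 349.30653204]
[   8  301  150   99 2509] [ 93.4061379  354.18573137]
tool shift units [-0.3853 -1.2682  0.1346] pos [665.6 110.4 199.5]
 tool y ang 63.55 x ang 153.55 zaxis [ 1.360e-02 -1.000e-04 -9.999e-01]
 turn about tool z (units) -0.2683 deg -24.15
```

View pics/c5.png

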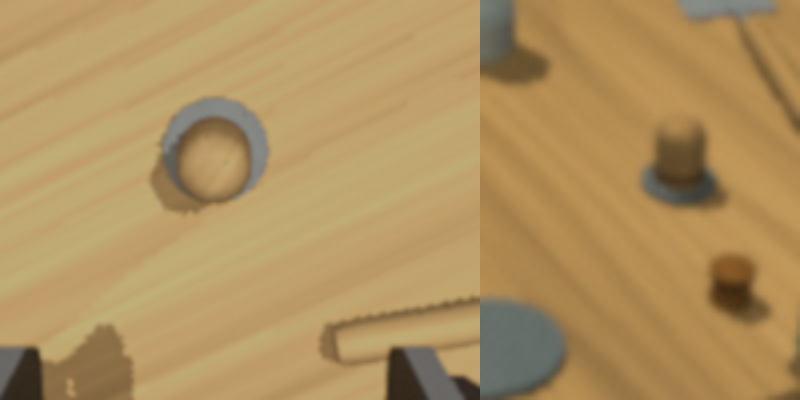

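Round stands upright and centred. Back to the stack, turning 24° for the hexagon flats.

Request:
{"fn": "servo_tool", "kwargs": {
  "deltas": [
    [[-0.0643,-0.2113,0.02],[0,0,0],0.75],
    [[-0.0643,-0.2113,0.02],[0,0,0],0.75],
    [[-0.0643,-0.2113,0],[0,0,0],0.75],
    [[-0.0643,-0.2113,0],[0,0,0],0.75],
    [[-0.0643,-0.2113,0],[0,0,0],0.75],
    [[-0.0643,-0.2113,0],[0,0,0],0.75]
  ]
}}

```text
time_s: 7.8
eef_pos: [618.7, -152.6, 180.2]
ee_rot: [-0.0, 0.229, 0.973, 0.0]
force: [1.5, -0.3, -0.8]
grip_width: 0.746
grip_force: 0.0
```

Request:
{"fn": "servo_tool", "kwargs": {
  "deltas": [
    [[0,0,0],[0,0,-0.09],0.75],
    [[0,0,0],[0,0,-0.09],0.75],
    [[0,0,0],[0,0,-0.09],0.75],
    [[0,0,0],[0,0,0],0.75],
    [[0,0,0],[0,0,0],0.75]
  ]
}}

```text
time_s: 8.3
eef_pos: [619.3, -150.9, 180.1]
ee_rot: [-0.0, 0.021, 1.0, 0.0]
force: [0.1, -0.7, -0.3]
grip_width: 0.752
grip_force: 0.0
```

```bash
python3 - <<'E'
from h import *
import pickle
s=telemetry.sense(); im=optics.capture('wrist'); c=cam('wrist',s)
cv2.imwrite('pics/w6.png',im);pickle.dump(s,open('w6.pkl','wb'))
print(proj(c,[[622,-151,120],[622,-151,80],[477,-273,5]])); go(622,-151,82,87.7)
cv2.imwrite('pics/c6.png',cv2.resize(im[130:280,240:400],(640,600),interpolation=cv2.INTER_CUBIC))
E
```

```text
[[320.05160334 213.25268727]
 [320.03519544 199.55217407]
 [188.70836471  41.17278158]]
tool shift units [-1.330e-02  2.000e-04  4.908e-01] pos [ 619.4 -150.9  180.2]
 tool y ang 87.65 x ang 177.65 zaxis [-1.e-04  0.e+00 -1.e+00]
 turn about tool z (units) -0.0005 deg -0.05
```

View pics/c6.png

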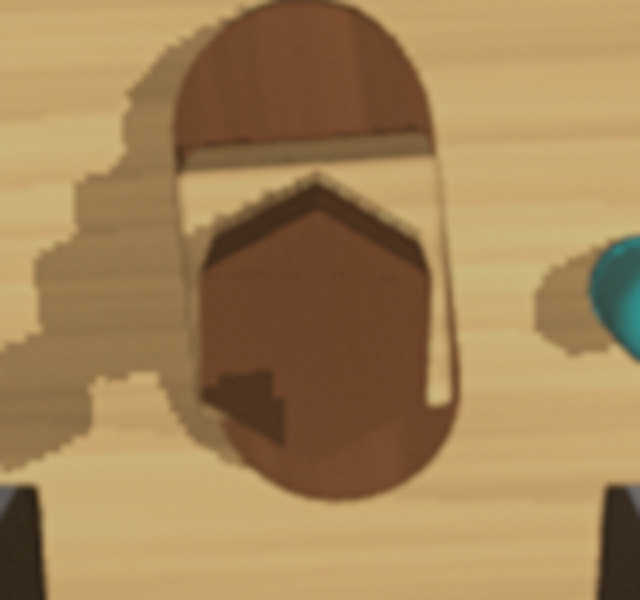

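Hexagon centred at crop (317,336), i.e. pixel (319,214), with its flats parallel to the pads. Descending.

Request:
{"fn": "servo_tool", "kwargs": {
  "deltas": [
    [[-0.0133,0,0.15],[0,0,0],0.75],
    [[0,0,0.15],[0,0,0],0.75],
    [[0,0,0.1],[0,0,0],0.75],
    [[0,0,0.065],[0,0,0],0.75],
    [[0,0,0.01],[0,0,0],0.7],
    [[0,0,0],[0,0,0],0.6],
    [[0,0,0],[0,0,0],0.45],
    [[0,0,0],[0,0,0],0.35]
  ],
  "squeeze": 30
}}

```text
time_s: 9.15
eef_pos: [623.8, -150.5, 89.0]
ee_rot: [0.003, 0.019, 1.0, 0.0]
force: [-2.6, 4.4, 12.2]
grip_width: 0.348
grip_force: 5.5
```

Request:
{"fn": "servo_tool", "kwargs": {
  "deltas": [
    [[0,0,0],[0,0,0],0.3],
    [[0,0,0],[0,0,0],0.3],
    [[0,0,0],[0,0,0],0.3]
  ]
}}

```text
time_s: 9.45
eef_pos: [624.0, -150.1, 89.8]
ee_rot: [0.003, 0.019, 1.0, 0.0]
force: [-2.8, 8.0, 18.7]
grip_width: 0.303
grip_force: 9.5
```

Fingers closed further than 44 mm should allow, with upward force. Looking before going on.

```bash
python3 - <<'E'
from h import *
im=optics.capture('wrist'); sd=optics.capture('side'); sc=optics.capture('scene')
for n,i in (('w7',im),('s7',sd),('sc7',sc)): cv2.imwrite(f'pics/{n}.png',i)
a=cv2.resize(im[150:350,200:440],(480,400)); b=cv2.resize(sd[160:300,370:482],(320,400),interpolation=2)
cv2.imwrite('pics/c7.png',np.hstack([a,b])); go(622,-151,85)
E
```

```text
tool shift units [ 0.01   -0.0049  0.0243] pos [ 624.  -150.1   89.9]
 tool y ang 87.86 x ang 177.86 zaxis [ 0.0065 -0.     -1.    ]
```

View pics/c7.png

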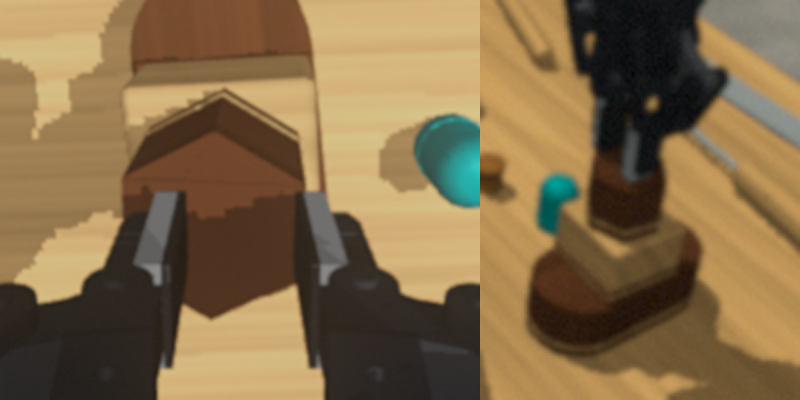

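```bash
python3 - <<'E'
from h import *
s=telemetry.sense(); M=yaw(); print(s['grip_width'],s['force'],s['eef_pos'])
for n in ('wrist','side','scene'):
    c=cam(n,s)
    for t in (0,10,20,30,40): print(n,t,np.round(proj(c,[s['eef_pos']+M@[x,y,-t] for x,y in ((11,-13),(11,13),(0,0))]).ravel(),0))
c=cam('side');print('side0',[np.round(proj(c,[[234,470,199.4+t]])) for t in (0,15,30)])
c=cam('scene');print('scene0',[np.round(proj(c,[[234,470,199.4+t]])) for t in (0,15,30)])
a=cv2.imread('pics/side0.png')[20:120,70:170];b=cv2.imread('pics/s7.png')[150:250,390:490];d=cv2.imread('pics/sc7.png')[160:260,170:270]
E
```

```text
0.30102806414103683 [-3.26550722  7.44236203 17.87128406] [ 624.01099951 -150.10488721   89.86996569]
wrist 0 [297. 222. 343. 222. 320. 240.]
wrist 10 [296. 228. 344. 228. 320. 247.]
wrist 20 [295. 235. 345. 235. 320. 255.]
wrist 30 [293. 243. 347. 242. 320. 263.]
wrist 40 [291. 251. 349. 251. 320. 273.]
side 0 [416. 236. 408. 228. 417. 230.]
side 10 [417. 231. 409. 223. 418. 226.]
side 20 [418. 227. 409. 219. 418. 221.]
side 30 [418. 222. 410. 215. 419. 217.]
side 40 [419. 218. 410. 210. 420. 212.]
scene 0 [218. 236. 233. 238. 223. 242.]
scene 10 [218. 232. 232. 234. 222. 238.]
scene 20 [217. 228. 231. 230. 221. 233.]
scene 30 [216. 224. 230. 226. 220. 229.]
scene 40 [215. 219. 229. 221. 220. 225.]
side0 [array([[130.,  99.]]), array([[128.,  93.]]), array([[127.,  87.]])]
scene0 [array([[554., 108.]]), array([[556., 101.]]), array([[558.,  95.]])]
```

The real fingertips sit about 30 mm above the reported TCP: the pads are resting on the hexagon's top. Lifting off and opening, then re-measuring.

Request:
{"fn": "servo_tool", "kwargs": {
  "deltas": [
    [[0,0,-0.03],[0,0,0],0.3],
    [[0,0,-0.1],[0,0,0],0.3],
    [[0,0,-0.2],[0,0,0],0.5],
    [[0,0,-0.17],[0,0,0],0.75],
    [[0,0,0],[0,0,0],0.75],
    [[0,0,0],[0,0,0],0.75]
  ]
}}

```text
time_s: 10.2
eef_pos: [622.3, -151.3, 186.2]
ee_rot: [0.001, 0.019, 1.0, -0.0]
force: [0.0, 0.2, -0.8]
grip_width: 0.751
grip_force: 0.0
```

```bash
python3 - <<'E'
from h import *
import pickle
s=telemetry.sense(); im=optics.capture('wrist'); c=cam('wrist',s)
cv2.imwrite('pics/w8.png',im);pickle.dump(s,open('w8.pkl','wb'))
print(s['force'],s['grip_width'],proj(c,[[622,-151,120],[622,-151,80],[477,-273,5]])); go(622,-151,60,87.7)
cv2.imwrite('pics/c8.png',cv2.resize(im[130:280,240:400],(640,600),interpolation=cv2.INTER_CUBIC))
E
```

```text
[ 0.0376677   0.21167591 -0.78973305] 0.7506867949919873 [[320.35913289 207.02380167]
 [320.34187882 194.29250664]
 [191.41227524  38.10767541]]
tool shift units [-1.100e-03  2.000e-04  6.242e-01] pos [ 621.8 -151.1  184.8]
 tool y ang 87.83 x ang 177.83 zaxis [-5.e-04  2.e-04 -1.e+00]
 turn about tool z (units) 0.0014 deg 0.13
```

View pics/c8.png

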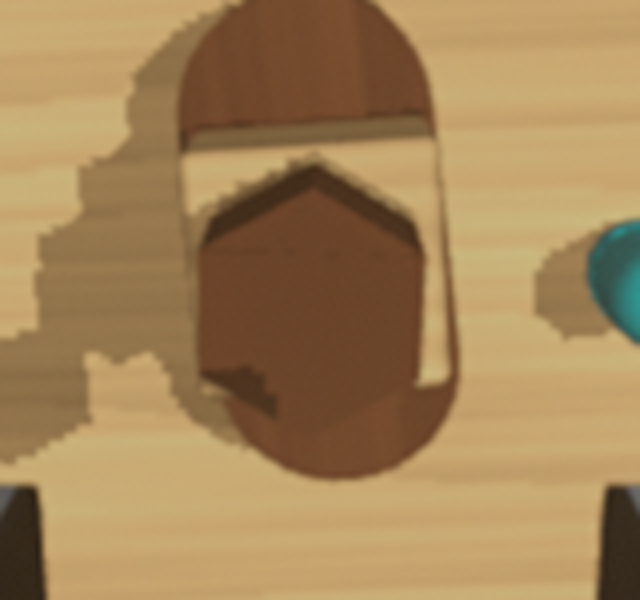

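Hexagon still stands on the stack, shifted only about 2 mm, at pixel (318,206). Descending properly this time to TCP z ≈ 56.

Request:
{"fn": "servo_tool", "kwargs": {
  "deltas": [
    [[-0.001,-0.009,0.15],[0,0,0],0.75],
    [[0,0,0.2],[0,0,0],0.75],
    [[0,0,0.15],[0,0,0],0.75],
    [[0,0,0.1],[0,0,0],0.75],
    [[0,0,0.04],[0,0,0],0.75],
    [[0,0,0],[0,0,0],0.75],
    [[0,0,0],[0,0,0],0.75]
  ],
  "squeeze": 30
}}

```text
time_s: 10.95
eef_pos: [622.6, -153.1, 58.0]
ee_rot: [0.001, 0.019, 1.0, -0.0]
force: [0.5, 0.6, 1.7]
grip_width: 0.752
grip_force: 0.0
```

Request:
{"fn": "servo_tool", "kwargs": {
  "deltas": [
    [[0,0,0],[0,0,0],0.6],
    [[0,0,0],[0,0,0],0.5],
    [[0,0,0],[0,0,0],0.35],
    [[0,0,0],[0,0,0],0.3],
    [[0,0,0],[0,0,0],0.3],
    [[0,0,0],[0,0,0],0.3]
  ]
}}

```text
time_s: 11.55
eef_pos: [622.8, -153.2, 58.5]
ee_rot: [0.001, 0.019, 1.0, -0.0]
force: [0.2, -0.6, 5.8]
grip_width: 0.509
grip_force: 31.2
```

Request:
{"fn": "servo_tool", "kwargs": {
  "deltas": [
    [[0,0,-0.05],[0,0,0],0.3],
    [[0,0,-0.15],[0,0,0],0.3],
    [[0,0,-0.2],[0,0,0],0.3],
    [[0,0,0],[0,0,0],0.3]
  ]
}}

```text
time_s: 11.95
eef_pos: [624.4, -153.8, 143.5]
ee_rot: [0.005, 0.019, 1.0, -0.002]
force: [-0.2, -1.4, -0.5]
grip_width: 0.508
grip_force: 30.8
```

```bash
python3 - <<'E'
from h import *
import pickle
s=telemetry.sense(); im=optics.capture('wrist'); c=cam('wrist',s)
cv2.imwrite('pics/w9.png',im);pickle.dump(s,open('w9.pkl','wb'))
print(s['joints'],s['grip_width'],s['force']);go(447,258,120)
# hex seat orientation from both fixed cams: approx polygon
for n,seed in (('scene',(449,232)),('side',(250,187))):
    i=cv2.imread(f'pics/{n}0.png'); cc=cam(n); m=(cv2.cvtColor(i,cv2.COLOR_BGR2HSV)[...,1]<75).astype(np.uint8)
    l=cv2.connectedComponents(m)[1]; k=l[seed[1],seed[0]]
    P=toplane(cc,max(cv2.findContours((l==k).astype(np.uint8),0,1)[0],key=len).reshape(-1,2),5)
    def f(p):
        a=p[2]+np.radians(range(0,360,60)); return ((P-p[:2])@np.array([np.cos(a),np.sin(a)])).max(1)-p[3]
    r=min((least_squares(f,[447,258,a,30],loss='soft_l1') for a in (0,.25,.5,.75)),key=lambda r:r.cost)
    print(n,r.x[:2],'flat normal',np.degrees(r.x[2])%60,r.x[3],r.cost)
E
```

```text
[-4.23352993e-01  6.11772291e-01  1.19349085e+00  4.24207528e-05
  1.32639343e+00 -1.95660511e+00] 0.5083041676008275 [-0.15844969 -1.44501678 -0.47088434]
tool shift units [0.9586 2.0222 0.0931] pos [ 623.3 -153.3  140.4]
 tool y ang 87.85 x ang 177.85 zaxis [ 0.0049 -0.0022 -1.    ]
scene [450.48259638 258.81886824] flat normal 14.473037686132152 29.271671110557836 20.74301237386587
side [444.61553485 258.15498349] flat normal 12.592126666414012 29.214468443360026 22.670390549709715
```

Request:
{"fn": "servo_tool", "kwargs": {
  "deltas": [
    [[0.0959,0.2022,0],[0,0,0],0.3],
    [[0.0959,0.2022,0],[0,0,0],0.3],
    [[0.0959,0.2022,0],[0,0,0],0.3],
    [[0.0959,0.2022,0],[0,0,0],0.3],
    [[0.0959,0.2022,0],[0,0,0],0.3],
    [[0.0959,0.2022,0],[0,0,0],0.3],
    [[0.0959,0.2022,0.05],[0,0,0],0.3],
    [[0.0959,0.2022,0.1],[0,0,0],0.3]
  ]
}}

```text
time_s: 12.8
eef_pos: [480.3, 177.7, 107.3]
ee_rot: [0.001, 0.019, 1.0, 0.0]
force: [0.2, 1.0, -1.3]
grip_width: 0.513
grip_force: 30.8
```

Request:
{"fn": "servo_tool", "kwargs": {
  "deltas": [
    [[0.0959,0.2022,0.1],[0,0,0],0.3],
    [[0.0959,0.2022,0.1],[0,0,0],0.3],
    [[0,0,0],[0,0,0.08],0.3],
    [[0,0,0],[0,0,0.08],0.3],
    [[0,0,0],[0,0,0],0.3],
    [[0,0,0],[0,0,0],0.3],
    [[0,0,0],[0,0,0],0.3]
  ]
}}

```text
time_s: 13.5
eef_pos: [445.7, 258.1, 67.0]
ee_rot: [-0.0, 0.143, 0.99, -0.0]
force: [0.1, -0.4, -0.2]
grip_width: 0.511
grip_force: 30.8
```

```bash
cat >> h.py <<'E'
def hexfit(P,p0):
    def f(p):
        a=p[2]+np.radians(range(0,360,60)); return ((P-p[:2])@np.array([np.cos(a),np.sin(a)])).max(1)-p[3]
    return min((least_squares(f,[*p0[:2],a,p0[2]],loss='soft_l1') for a in (0,.25,.5,.75)),key=lambda r:r.cost)
E
python3 - <<'E'
from h import *
import pickle
s=telemetry.sense(); im=optics.capture('wrist'); c=cam('wrist',s)
cv2.imwrite('pics/w10.png',im);pickle.dump(s,open('w10.pkl','wb'))
go(447,258,-18,73.5); print(s['force'],proj(c,[[447,258,5]]))
hsv=cv2.cvtColor(im,cv2.COLOR_BGR2HSV); m=(hsv[...,1]<75).astype(np.uint8)
n,l,st,ce=cv2.connectedComponentsWithStats(m)
for k in range(1,n):
    if st[k,4]>150: print(st[k],ce[k])
cv2.imwrite('pics/c10.png',cv2.resize(im[100:300,180:460],(784,560)))
E
```

```text
tool shift units [-0.0061  0.001   0.4256] pos [445.8 258.2  67.1]
 tool y ang 73.52 x ang 163.52 zaxis [-2.e-04 -1.e-04 -1.e+00]
 turn about tool z (units) 0.0002 deg 0.02
[ 0.0915407  -0.40349928 -0.2448817 ] [[320.74208953 210.68406964]]
[ 283  161   81   70 4002] [323.26786607 196.30084958]
[    0   216   624   184 52318] [257.56429909 337.88885278]
```

View pics/c10.png

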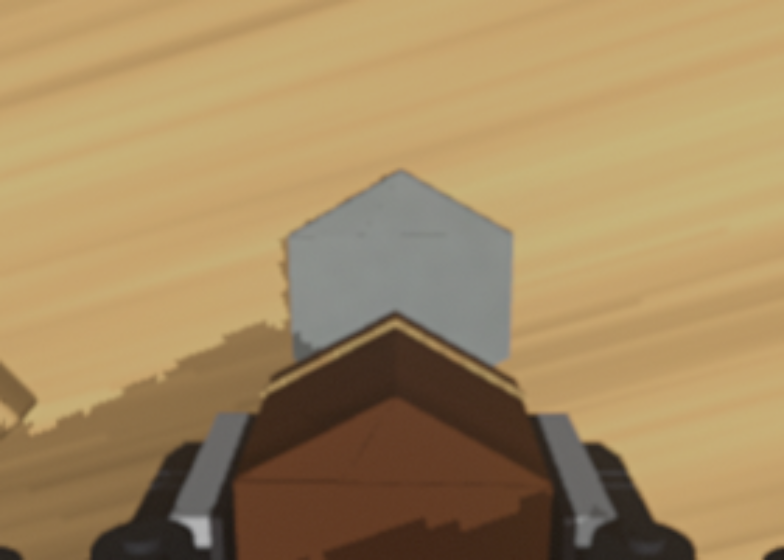

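Seat: apex (323,161), corners (283,185) and (363,183). Held hexagon's base apex is at (321,212). Solving for the offset.

```bash
cat >> h.py <<'E'
def vertfit(H,R,angs):
    """angs: relative angles deg of vertices"""
    best=None
    for sg in (1,-1):
        for a0 in np.radians(range(0,360,20)):
            f=lambda p:(H-(p[:2]+R*np.c_[np.cos(p[2]+sg*np.radians(angs)),np.sin(p[2]+sg*np.radians(angs))])).ravel()
            r=least_squares(f,[*H.mean(0),a0])
            if best is None or r.cost<best.cost: best=r
    return best
E
python3 - <<'E'
from h import *
import pickle
s=pickle.load(open('w10.pkl','rb')); c=cam('wrist',s)
px=lambda P: np.array(P)/2.8+[180-.3,100-.3]
r=vertfit(toplane(c,px([(400,170),(288,238),(513,232)]),5),34.64,[0,60,-60]); print('seat',r.x[:2],np.degrees(r.x[2])%60,r.cost)
for z in (s['eef_pos'][2]+22,s['eef_pos'][2]+16):
    r=vertfit(toplane(c,px([(395,313),(260,397),(522,390)]),z),25.4,[0,60,-60]); print('hexbase',z,r.x[:2],np.degrees(r.x[2])%60,r.cost)
r=vertfit(toplane(c,px([(393,397),(235,485),(550,485)]),s['eef_pos'][2]+62),25.4,[0,60,-60]); print('hextop',r.x[:2],np.degrees(r.x[2])%60,r.cost)
print(s['eef_pos'])
E
```

```text
seat [443.89344148 260.98712374] 44.94241397533918 0.03347118916127491
hexbase 89.04975047695251 [448.55095897 257.19767509] 44.65249564472572 5.497720135572122
hexbase 83.04975047695251 [450.7127203  256.55163713] 44.6524653675375 10.721929702340221
hextop [446.46096091 257.54932025] 43.46833201038916 0.13338170804553448
[445.7123289  258.14940865  67.04975048]
```

Request:
{"fn": "servo_tool", "kwargs": {
  "deltas": [
    [[0.018,0.01,0.1],[0,0,0],0.3],
    [[0,0,0.15],[0,0,0],0.3],
    [[0,0,0.1],[0,0,0],0.3],
    [[0,0,0.04],[0,0,0],0.3],
    [[0,0,0.01],[0,0,0],0.3],
    [[0,0,0],[0,0,0],0.3],
    [[0,0,0],[0,0,0],0.3]
  ]
}}

```text
time_s: 14.25
eef_pos: [443.6, 261.5, -11.8]
ee_rot: [0.001, 0.144, 0.99, 0.0]
force: [0.6, -0.6, -1.2]
grip_width: 0.51
grip_force: 30.9
```

Request:
{"fn": "servo_tool", "kwargs": {
  "deltas": [
    [[0,0,0.008],[0,0,0],0.3],
    [[0,0,0.006],[0,0,0],0.3],
    [[0,0,0],[0,0,0],0.3],
    [[0,0,0],[0,0,0],0.3]
  ]
}}

```text
time_s: 14.65
eef_pos: [442.9, 261.4, -15.5]
ee_rot: [0.0, 0.144, 0.99, 0.0]
force: [-0.5, 0.5, -0.0]
grip_width: 0.512
grip_force: 30.9
```

```bash
python3 - <<'E'
from h import *
s=telemetry.sense(); im=optics.capture('wrist'); c=cam('wrist',s); cv2.imwrite('pics/w11.png',im)
m=(cv2.cvtColor(im,cv2.COLOR_BGR2HSV)[...,1]<75)&(im.sum(2)>200)
for col in (300,310,316,318,320,322,324,326,332,342):
    r=np.where(m[100:260,col])[0]+100; print(col,r.min(),r.max(),len(r), end=' | ')
rows=range(150,250,6)
for r in rows:
    q=np.where(m[r,240:400])[0]+240; print(r,(q.min(),q.max(),len(q)) if len(q) else None)
M=yaw();p=s['eef_pos'].copy();p[2]=5
print(proj(c,[p+M@[34.64,0,0],p+M@[25.4,0,0]]))
E
```

```text
300 202 221 20 | 310 197 216 20 | 316 193 213 21 | 318 192 212 21 | 320 192 211 20 | 322 193 211 19 | 324 194 213 20 | 326 195 214 20 | 332 198 217 20 | 342 204 223 20 | 150 None
156 None
162 None
168 None
174 None
180 None
186 None
192 (np.int64(318), np.int64(321), 4)
198 (np.int64(307), np.int64(332), 26)
204 (np.int64(297), np.int64(342), 46)
210 (np.int64(286), np.int64(353), 68)
216 (np.int64(276), np.int64(364), 70)
222 (np.int64(265), np.int64(375), 70)
228 (np.int64(260), np.int64(379), 58)
234 (np.int64(260), np.int64(378), 35)
240 (np.int64(261), np.int64(378), 24)
246 (np.int64(261), np.int64(378), 24)
[[320.62439988 190.04562933]
 [320.63452628 208.13827234]]
```

Centred to within about 1 mm. Lowering to contact.

Request:
{"fn": "servo_tool", "kwargs": {
  "deltas": [
    [[0,-0.003,0.006],[0,0,0],0.3],
    [[0,0,0.006],[0,0,0],0.3],
    [[0,0,0],[0,0,0],0.3],
    [[0,0,0],[0,0,0],0.3]
  ]
}}

```text
time_s: 15.1
eef_pos: [442.9, 261.0, -16.6]
ee_rot: [0.0, 0.144, 0.99, 0.0]
force: [-6.2, -1.8, 17.3]
grip_width: 0.517
grip_force: 32.9
```

Contact. Release and lift.

Request:
{"fn": "servo_tool", "kwargs": {
  "deltas": [
    [[0,0,-0.004],[0,0,0],0.52],
    [[0,0,0],[0,0,0],0.6],
    [[0,0,0],[0,0,0],0.7],
    [[0,0,-0.05],[0,0,0],0.75],
    [[0,0,-0.15],[0,0,0],0.85],
    [[0,0,-0.25],[0,0,0],0.9],
    [[0,0,-0.25],[0,0,0],0.9],
    [[0,0,-0.25],[0,0,0],0.9]
  ]
}}

```text
time_s: 15.9
eef_pos: [442.3, 260.7, 175.5]
ee_rot: [0.0, 0.144, 0.99, 0.0]
force: [1.2, 0.9, -0.4]
grip_width: 0.898
grip_force: 0.0
```

```bash
python3 - <<'E'
from h import *
s=telemetry.sense(); im=optics.capture('wrist'); c=cam('wrist',s); cv2.imwrite('pics/w12.png',im)
print(s['eef_pos'],s['force'])
m=(cv2.cvtColor(im,cv2.COLOR_BGR2HSV)[...,1]<75).astype(np.uint8)
n,l,st,ce=cv2.connectedComponentsWithStats(m)
for k in range(1,n):
    if st[k,4]>150: print(st[k],ce[k])
d=(im.max(2)<110).astype(np.uint8)
print(proj(c,[[443,261,5],[443,261,45]]))
go(622,-151,180,91.6)
E
```

```text
[442.25524907 260.65150947 175.51916722] [ 1.20749066  0.8556453  -0.39987552]
[293 150  56  50 764] [322.05497382 169.55890052]
[    0   189   640   211 40874] [305.53278368 334.88706757]
[ 608  190   32  136 2646] [625.16817838 255.71617536]
[[320.75328775 180.67273092]
 [320.86097708 189.15455617]]
tool shift units [-1.4332 -1.7277  0.0221] pos [445.5 261.8 183.8]
 tool y ang 73.46 x ang 163.46 zaxis [ 0.0131  0.0041 -0.9999]
 turn about tool z (units) -0.2015 deg -18.14
```

Request:
{"fn": "servo_tool", "kwargs": {
  "deltas": [
    [[-0.1433,-0.1728,0],[0,0,0],1],
    [[-0.1433,-0.1728,0],[0,0,0],1],
    [[-0.1433,-0.1728,0],[0,0,0],1],
    [[-0.1433,-0.1728,0],[0,0,0],1],
    [[-0.1433,-0.1728,0],[0,0,0],1],
    [[-0.1433,-0.1728,0],[0,0,0],1],
    [[-0.1433,-0.1728,0],[0,0,0],1],
    [[-0.1433,-0.1728,0],[0,0,0],1]
  ]
}}

```text
time_s: 16.75
eef_pos: [584.0, -71.4, 173.2]
ee_rot: [0.0, 0.144, 0.99, 0.0]
force: [0.0, 1.2, 0.2]
grip_width: 0.996
grip_force: 0.0
```

Request:
{"fn": "servo_tool", "kwargs": {
  "deltas": [
    [[-0.1433,-0.1728,0],[0,0,0],1],
    [[-0.1433,-0.1728,0],[0,0,0],1],
    [[0,0,0],[0,0,-0.067],1],
    [[0,0,0],[0,0,-0.067],1],
    [[0,0,0],[0,0,-0.067],1],
    [[0,0,0],[0,0,0],1],
    [[0,0,0],[0,0,0],1]
  ]
}}

```text
time_s: 17.45
eef_pos: [618.9, -152.1, 173.0]
ee_rot: [0.0, -0.012, 1.0, -0.0]
force: [0.2, -0.0, 0.4]
grip_width: 1.003
grip_force: 0.0
```

```bash
python3 - <<'E'
from h import *
import pickle
s8=pickle.load(open('w8.pkl','rb')); c8=cam('wrist',s8)
H=toplane(c8,np.array([(181,155),(434,137),(447,383)])/4+[240-.4,130-.4],80)
r=vertfit(H,41,[0,-90,-180]); print('sq(w8)',r.x[:2],(np.degrees(r.x[2])-45)%90,r.cost)
s=telemetry.sense(); im=optics.capture('wrist'); c=cam('wrist',s); cv2.imwrite('pics/w13.png',im);pickle.dump(s,open('w13.pkl','wb'))
print(s['joints']);go(622,-151,15,91.6)
print(proj(c,[[622,-151,80],[622,-151,40]]))
cr=im[100:250,240:400]; g=cv2.Canny(cv2.GaussianBlur(cr,(3,3),0),40,100)
L=cv2.HoughLinesP(g,1,np.pi/360,25,minLineLength=25,maxLineGap=5)
for x in L[:,0]: print(x+[240,100,240,100],round(np.hypot(x[2]-x[0],x[3]-x[1])))
cv2.imwrite('pics/c13.png',cv2.resize(cr,(640,600),interpolation=2))
E
```

```text
sq(w8) [ 625.13726397 -152.82042983] 1.6033315363339113 2.448550639235958
[-4.24500771e-01  5.83937007e-01  1.16212904e+00  1.21485061e-06
  1.39549677e+00 -2.01927755e+00]
tool shift units [-0.0155  0.005   0.7897] pos [ 618.9 -152.1  172.9]
 tool y ang 91.4 x ang -178.6 zaxis [ 1.e-04 -1.e-04 -1.e+00]
 turn about tool z (units) -0.0023 deg -0.2
[[321.07038191 202.20135992]
 [320.93518886 191.20246422]]
[351 172 351 242] 70
[354 235 354 199] 36
[285 167 352 166] 67
[293 236 353 236] 60
[285 160 288 215] 55
[303 173 350 172] 47
[241 240 267 233] 27
[258 205 258 174] 31
[286 139 312 129] 28
```

The square's edges are parallel to the pads and centred at pixel (320,204). Descending and gripping.

Request:
{"fn": "servo_tool", "kwargs": {
  "deltas": [
    [[-0.022,0.003,0.2],[0,0,0],1],
    [[0,0,0.2],[0,0,0],1],
    [[0,0,0.2],[0,0,0],1],
    [[0,0,0.13],[0,0,0],1],
    [[0,0,0.05],[0,0,0],1],
    [[0,0,0.01],[0,0,0],1],
    [[0,0,0],[0,0,0],1]
  ],
  "squeeze": 40
}}

```text
time_s: 18.2
eef_pos: [624.0, -151.7, 16.1]
ee_rot: [0.001, -0.013, 1.0, -0.0]
force: [-0.9, 0.4, -0.7]
grip_width: 1.001
grip_force: 0.0
```

Request:
{"fn": "servo_tool", "kwargs": {
  "deltas": [
    [[0,0,0],[0,0,0],0.85],
    [[0,0,0],[0,0,0],0.75],
    [[0,0,0],[0,0,0],0.65],
    [[0,0,0],[0,0,0],0.5],
    [[0,0,0],[0,0,0],0.4],
    [[0,0,0],[0,0,0],0.4]
  ]
}}

```text
time_s: 18.8
eef_pos: [623.9, -151.8, 16.1]
ee_rot: [0.001, -0.013, 1.0, -0.0]
force: [-1.1, -0.4, 5.7]
grip_width: 0.671
grip_force: 43.9
```

Request:
{"fn": "servo_tool", "kwargs": {
  "deltas": [
    [[0,0,-0.05],[0,0,0],0.4],
    [[0,0,-0.15],[0,0,0],0.4],
    [[0,0,-0.2],[0,0,0],0.4],
    [[0,0,0],[0,0,-0.071],0.4],
    [[0,0,0],[0,0,-0.071],0.4],
    [[0,0,0],[0,0,0],0.4]
  ]
}}

```text
time_s: 19.4
eef_pos: [623.3, -151.4, 95.4]
ee_rot: [0.0, -0.125, 0.992, -0.0]
force: [0.1, -0.8, -1.1]
grip_width: 0.675
grip_force: 43.2
```

```bash
python3 - <<'E'
from h import *
s=telemetry.sense(); print(s['grip_width'],s['force'],s['joints']); go(473.3,-273,60,104.2)
E
```

```text
0.6746184722613132 [ 0.10881327 -0.83346637 -1.09430539] [-4.20608315e-01  6.56314799e-01  1.24768412e+00  1.07134083e-05
  1.23735307e+00 -2.24212921e+00]
tool shift units [ 0.8773 -0.403   0.1766] pos [ 623.3 -151.4   95.4]
 tool y ang 104.37 x ang -165.63 zaxis [ 2.e-04 -1.e-04 -1.e+00]
 turn about tool z (units) 0.0018 deg 0.17
```

Request:
{"fn": "servo_tool", "kwargs": {
  "deltas": [
    [[0.1755,-0.0806,0],[0,0,0],0.4],
    [[0.1755,-0.0806,0],[0,0,0],0.4],
    [[0.1755,-0.0806,0.02],[0,0,0],0.4],
    [[0.1755,-0.0806,0.07],[0,0,0],0.4],
    [[0.1755,-0.0806,0.08],[0,0,0],0.4],
    [[0,0,0],[0,0,0],0.4],
    [[0,0,0],[0,0,0],0.4]
  ]
}}

```text
time_s: 20.1
eef_pos: [473.0, -273.3, 61.0]
ee_rot: [0.0, -0.123, 0.992, 0.0]
force: [0.4, 0.6, -0.7]
grip_width: 0.675
grip_force: 43.2
```

```bash
python3 - <<'E'
from h import *
import pickle
s=telemetry.sense(); im=optics.capture('wrist'); c=cam('wrist',s); cv2.imwrite('pics/w14.png',im);pickle.dump(s,open('w14.pkl','wb'))
go(473.3,-273,-18,104.2)
p=s['eef_pos'].copy(); M=yaw()
q=p.copy();q[2]=5
print('seat corners if centred',proj(c,[q+M@[37,-37,0],q+M@[37,37,0]]).round(1),'base front',proj(c,[p+M@[29,-29,-24],p+M@[29,29,-24]]).round(1),'top front',proj(c,[p+M@[29,-29,-64],p+M@[29,29,-64]]).round(1))
hsv=cv2.cvtColor(im,cv2.COLOR_BGR2HSV);m=(hsv[...,1]<75)
for r in range(120,230,8):
    x=np.where(m[r,200:440])[0]+200; print(r,(x.min(),x.max(),len(x)) if len(x) else None,end=' ')
print()
for col in range(280,365,10): print(col,hsv[120:250:3,col,1].tolist(),im[120:250:3,col,2].tolist())
E
```

```text
tool shift units [2.500e-03 2.000e-04 3.966e-01] pos [ 473.7 -272.9   61.3]
 tool y ang 104.2 x ang -165.8 zaxis [ 7.e-04 -3.e-04 -1.e+00]
 turn about tool z (units) 0.0 deg 0.0
seat corners if centred [[267.4 162. ]
 [371.1 161.7]] base front [[259.1 203.2]
 [379.  202.8]] top front [[239.4 232.8]
 [398.4 232.4]]
120 None 128 None 136 None 144 None 152 None 160 None 168 (np.int64(268), np.int64(370), 103) 176 (np.int64(268), np.int64(370), 103) 184 (np.int64(269), np.int64(369), 101) 192 (np.int64(269), np.int64(369), 101) 200 (np.int64(270), np.int64(369), 100) 208 (np.int64(271), np.int64(368), 98) 216 None 224 None 
280 [119, 118, 118, 119, 118, 120, 118, 118, 118, 118, 117, 119, 117, 116, 72, 4, 7, 7, 7, 4, 7, 9, 9, 9, 6, 9, 7, 7, 9, 9, 124, 121, 124, 120, 121, 122, 122, 122, 121, 121, 119, 116, 119, 119] [167, 168, 171, 170, 164, 164, 166, 167, 168, 166, 168, 169, 168, 171, 124, 114, 114, 113, 113, 113, 114, 116, 114, 115, 115, 115, 115, 115, 114, 116, 82, 126, 125, 127, 133, 130, 125, 125, 126, 152, 170, 172, 174, 173]
290 [119, 119, 118, 118, 116, 119, 116, 118, 117, 117, 118
[... 2555 characters left out ...]
 124, 122, 122, 123, 120, 125, 121, 124, 119, 108, 106, 99, 101] [166, 165, 162, 165, 165, 165, 169, 171, 175, 173, 167, 167, 169, 171, 119, 112, 112, 113, 112, 113, 112, 113, 113, 113, 114, 113, 112, 114, 114, 116, 82, 127, 127, 128, 139, 138, 133, 135, 128, 178, 215, 224, 225, 225]
360 [118, 117, 120, 118, 118, 118, 118, 118, 116, 117, 117, 118, 117, 118, 44, 9, 9, 9, 9, 9, 9, 11, 7, 9, 7, 7, 9, 9, 11, 13, 132, 126, 122, 124, 122, 122, 124, 123, 126, 117, 108, 106, 99, 100] [168, 166, 164, 162, 166, 166, 166, 169, 172, 177, 172, 167, 168, 171, 121, 113, 113, 111, 113, 112, 112, 112, 111, 112, 113, 113, 111, 113, 112, 114, 83, 128, 127, 128, 130, 130, 134, 135, 128, 178, 215, 224, 225, 225]
```

Request:
{"fn": "servo_tool", "kwargs": {
  "deltas": [
    [[0.012,0,0.1],[0,0,0],0.4],
    [[0,0,0.15],[0,0,0],0.4],
    [[0,0,0.08],[0,0,0],0.4],
    [[0,0,0.03],[0,0,0],0.4],
    [[0,0,0.01],[0,0,0],0.4],
    [[0,0,0],[0,0,0],0.4],
    [[0,0,0],[0,0,0],0.4]
  ]
}}

```text
time_s: 20.85
eef_pos: [471.5, -273.8, -12.2]
ee_rot: [0.001, -0.125, 0.992, -0.001]
force: [0.7, -0.0, -0.8]
grip_width: 0.67
grip_force: 43.3
```

```bash
cat > chk.py <<'E'
from h import *
import sys
s=telemetry.sense(); im=optics.capture('wrist'); c=cam('wrist',s); cv2.imwrite(f'pics/{sys.argv[1]}.png',im)
print(s['eef_pos'])
p=s['eef_pos'].copy(); M=yaw(); q=p.copy();q[2]=5
a,b=float(sys.argv[2]),float(sys.argv[3])
print('centred: seat',proj(c,[q+M@[a,-a,0],q+M@[a,a,0]]).round(1).tolist(),'base',proj(c,[q+M@[b,-b,0],q+M@[b,b,0]]).round(1).tolist())
m=(cv2.cvtColor(im,cv2.COLOR_BGR2HSV)[...,1]<60)
for col in range(260,385,10):
    r=np.where(m[130:232,col])[0]+130; print(col,(int(r.min()),int(r.max()),len(r)) if len(r) else None,end=' ')
for r in range(170,240,6):
    x=np.where(m[r,200:440])[0]+200; print(r,(int(x.min()),int(x.max()),len(x)) if len(x) else None,end=' ')
E
python3 chk.py w15 37 29
```

```text
[ 471.54493588 -273.78153455  -12.21570533]
centred: seat [[244.6, 183.9], [393.6, 183.8]] base [[261.5, 199.4], [376.7, 199.3]]
260 (187, 209, 23) 270 (187, 208, 22) 280 (187, 208, 22) 290 (187, 208, 22) 300 (187, 208, 22) 310 (187, 208, 22) 320 (187, 208, 22) 330 (187, 208, 22) 340 (187, 208, 22) 350 (187, 208, 22) 360 (187, 208, 22) 370 (187, 208, 22) 380 (187, 209, 23) 170 None 176 None 182 None 188 (247, 392, 146) 194 (246, 392, 147) 200 (247, 392, 146) 206 (247, 391, 145) 212 (248, 391, 15) 218 (248, 391, 15) 224 (248, 390, 8) 230 None 236 None
```

Aligned to about 1 mm and level. Lowering.

Request:
{"fn": "servo_tool", "kwargs": {
  "deltas": [
    [[0,0,0.015],[0,0,0],0.4],
    [[0,0,0.008],[0,0,0],0.4],
    [[0,0,0],[0,0,0],0.4],
    [[0,0,0.004],[0,0,0],0.4],
    [[0,0,0],[0,0,0],0.4]
  ]
}}

```text
time_s: 21.4
eef_pos: [470.8, -273.5, -18.7]
ee_rot: [-0.0, -0.125, 0.992, 0.0]
force: [-0.3, 0.2, -1.5]
grip_width: 0.671
grip_force: 43.3
```

```bash
python3 chk.py w16 37 29
```

```text
[ 470.84419573 -273.50461427  -18.66750325]
centred: seat [[241.6, 186.8], [396.6, 186.6]] base [[259.3, 202.9], [379.0, 202.7]]
260 (191, 209, 19) 270 (191, 208, 18) 280 (191, 208, 18) 290 (191, 208, 18) 300 (191, 208, 18) 310 (191, 208, 18) 320 (191, 208, 18) 330 (191, 208, 18) 340 (191, 208, 18) 350 (191, 208, 18) 360 (191, 208, 18) 370 (191, 208, 18) 380 (191, 209, 19) 170 None 176 None 182 None 188 None 194 (242, 394, 153) 200 (243, 394, 152) 206 (243, 393, 151) 212 (244, 393, 21) 218 (244, 393, 21) 224 (244, 392, 14) 230 (245, 392, 6) 236 None
```

Request:
{"fn": "servo_tool", "kwargs": {
  "deltas": [
    [[0,0,0.004],[0,0,0],0.4],
    [[0,0,0.004],[0,0,0],0.4],
    [[0,0,0],[0,0,0],0.4]
  ]
}}

```text
time_s: 21.75
eef_pos: [470.9, -273.6, -18.9]
ee_rot: [0.0, -0.125, 0.992, -0.0]
force: [-4.8, 3.5, 13.1]
grip_width: 0.67
grip_force: 44.9
```

Request:
{"fn": "servo_tool", "kwargs": {
  "deltas": [
    [[0,0,-0.003],[0,0,0],0.7],
    [[0,0,0],[0,0,0],0.85],
    [[0,0,0],[0,0,0],1],
    [[0,0,-0.05],[0,0,0],1],
    [[0,0,-0.15],[0,0,0],1],
    [[0,0,-0.25],[0,0,0],1],
    [[0,0,-0.25],[0,0,0],1],
    [[0,0,-0.25],[0,0,0],1]
  ]
}}

```text
time_s: 22.55
eef_pos: [470.6, -273.2, 173.2]
ee_rot: [0.0, -0.125, 0.992, -0.0]
force: [0.3, -0.8, -0.6]
grip_width: 0.997
grip_force: 0.0
```

```bash
python3 - <<'E'
from h import *
s=telemetry.sense(); im=optics.capture('wrist'); cv2.imwrite('pics/w17.png',im)
go(624,-151,175,94.2)
E
```

```text
tool shift units [-0.8842  0.4166  0.0358] pos [ 473.2 -275.4  181.8]
 tool y ang 104.33 x ang -165.67 zaxis [ 0.0104 -0.0095 -0.9999]
 turn about tool z (units) 0.1125 deg 10.13
```

Request:
{"fn": "servo_tool", "kwargs": {
  "deltas": [
    [[-0.1768,0.0833,0],[0,0,0],1],
    [[-0.1768,0.0833,0],[0,0,0],1],
    [[-0.1768,0.0833,0],[0,0,0],1],
    [[-0.1768,0.0833,0],[0,0,0],1],
    [[-0.1768,0.0833,0],[0,0,0],1],
    [[0,0,0],[0,0,0.056],1],
    [[0,0,0],[0,0,0.056],1],
    [[0,0,0],[0,0,0],1]
  ]
}}

```text
time_s: 23.4
eef_pos: [621.6, -148.8, 170.5]
ee_rot: [0.0, -0.037, 0.999, -0.0]
force: [-1.0, -0.6, -0.1]
grip_width: 0.997
grip_force: 0.0
```

```bash
python3 - <<'E'
from h import *
import pickle
s=telemetry.sense(); im=optics.capture('wrist'); c=cam('wrist',s); cv2.imwrite('pics/w18.png',im);pickle.dump(s,open('w18.pkl','wb'))
hsv=cv2.cvtColor(im,cv2.COLOR_BGR2HSV); p0=proj(c,[[626,-151,40]])[0].astype(int); print(p0,hsv[p0[1],p0[0]],im[p0[1],p0[0]],hsv[120,250],s['joints'])
# reddish dark top: hue/sat/value near the seed
seed=im[p0[1]-4:p0[1]+5,p0[0]-4:p0[0]+5].reshape(-1,3).mean(0)
m=(np.abs(im.astype(float)-seed).max(2)<28).astype(np.uint8); m=cv2.morphologyEx(m,cv2.MORPH_OPEN,np.ones((3,3)))
n,l,st,ce=cv2.connectedComponentsWithStats(m); k=l[p0[1],p0[0]]; print(st[k],ce[k])
P=toplane(c,max(cv2.findContours((l==k).astype(np.uint8),0,1)[0],key=len).reshape(-1,2),40)
def fo(p):
    u=np.array([np.cos(p[2]),np.sin(p[2])]); q=P-p[:2]; t=np.clip(q@u,-33,33)
    return np.linalg.norm(q-t[:,None]*u,axis=1)-p[3]
r=least_squares(fo,[625,-151,.07,32],loss='soft_l1'); print(r.x[:2],np.degrees(r.x[2]),r.x[3],np.abs(r.fun).mean(),np.abs(r.fun).max())
go(*r.x[:2],-15,np.degrees(r.x[2])+90)
E
```

```text
[317 192] [ 12 159 109] [ 41  68 109] [ 18 117 191] [-4.17926251e-01  5.90000917e-01  1.15853167e+00 -3.13258967e-05
  1.39303772e+00 -2.06223326e+00]
[ 282  127   68  130 7585] [315.98141068 191.30613052]
[ 628.53706702 -152.01252488] 5.098188104058531 31.28173413711973 0.29080107756608237 0.904998275688154
tool shift units [-0.0335 -0.0175  0.928 ] pos [ 621.6 -149.   170.6]
 tool y ang 94.34 x ang -175.66 zaxis [ 1.e-04 -0.e+00 -1.e+00]
 turn about tool z (units) -0.0084 deg -0.76
```

Request:
{"fn": "servo_tool", "kwargs": {
  "deltas": [
    [[-0.0335,-0.0175,0.2],[0,0,-0.008],1],
    [[0,0,0.22],[0,0,0],1],
    [[0,0,0.22],[0,0,0],1],
    [[0,0,0.2],[0,0,0],1],
    [[0,0,0.08],[0,0,0],1],
    [[0,0,0.03],[0,0,0],1],
    [[0,0,0.01],[0,0,0],1],
    [[0,0,0],[0,0,0],1]
  ],
  "squeeze": 60
}}

```text
time_s: 24.25
eef_pos: [629.6, -152.6, -19.7]
ee_rot: [0.001, -0.043, 0.999, -0.001]
force: [0.7, -0.2, 0.4]
grip_width: 0.996
grip_force: 0.0
```

Request:
{"fn": "servo_tool", "kwargs": {
  "deltas": [
    [[0,0,0],[0,0,0],0.9],
    [[0,0,0],[0,0,0],0.8],
    [[0,0,0],[0,0,0],0.7],
    [[0,0,0],[0,0,0],0.6],
    [[0,0,0],[0,0,0],0.5],
    [[0,0,0],[0,0,0],0.5]
  ]
}}

```text
time_s: 24.85
eef_pos: [629.2, -152.3, -20.3]
ee_rot: [0.001, -0.043, 0.999, -0.0]
force: [0.2, 0.4, 6.2]
grip_width: 0.742
grip_force: 68.1
```

Request:
{"fn": "servo_tool", "kwargs": {
  "deltas": [
    [[0,0,-0.05],[0,0,0],0.5],
    [[0,0,-0.15],[0,0,0],0.5],
    [[0,0,-0.2],[0,0,0],0.5],
    [[0,0,-0.1],[0,0,0.06],0.5],
    [[0,0,0],[0,0,0.06],0.5],
    [[0,0,0],[0,0,0.06],0.5],
    [[0,0,0],[0,0,0],0.5]
  ]
}}

```text
time_s: 25.55
eef_pos: [628.3, -152.0, 78.7]
ee_rot: [-0.0, 0.098, 0.995, 0.0]
force: [0.5, -0.5, -1.4]
grip_width: 0.733
grip_force: 66.9
```

```bash
python3 - <<'E'
from h import *
s=telemetry.sense(); print(s['grip_width'],s['force'],s['joints']); go(461,26,70,79)
E
```

```text
0.7331374402547861 [ 0.53041391 -0.54021711 -1.405532  ] [-4.18223456e-01  6.84222294e-01  1.24491115e+00 -4.98528342e-05
  1.21281477e+00 -1.79192328e+00]
tool shift units [0.9946 0.7089 0.0438] pos [ 628.3 -152.    78.7]
 tool y ang 78.71 x ang 168.71 zaxis [-3.e-04  1.e-04 -1.e+00]
 turn about tool z (units) -0.0032 deg -0.29
```

Request:
{"fn": "servo_tool", "kwargs": {
  "deltas": [
    [[0.1658,0.1182,0],[0,0,0],0.5],
    [[0.1658,0.1182,0],[0,0,0],0.5],
    [[0.1658,0.1182,0],[0,0,0],0.5],
    [[0.1658,0.1182,0],[0,0,0],0.5],
    [[0.1658,0.1182,0],[0,0,0],0.5],
    [[0.1658,0.1182,0],[0,0,0],0.5],
    [[0,0,0],[0,0,0],0.5],
    [[0,0,0],[0,0,0],0.5]
  ]
}}

```text
time_s: 26.35
eef_pos: [461.1, 26.2, 78.9]
ee_rot: [0.0, 0.096, 0.995, -0.0]
force: [0.6, -0.9, -2.9]
grip_width: 0.735
grip_force: 66.9
```

```bash
cat > ob.py <<'E'
from h import *
import sys
s=telemetry.sense(); im=optics.capture('wrist'); c=cam('wrist',s); cv2.imwrite(f'pics/{sys.argv[1]}.png',im); print(s['eef_pos'],s['force'])
p=s['eef_pos'].copy(); M=yaw(); p[2]=5
hsv=cv2.cvtColor(im,cv2.COLOR_BGR2HSV); m=((hsv[...,1]<60)&(im.max(2)>70)).astype(np.uint8)
top=proj(c,[p+M@[70,0,0]])[0]; 
n,l,st,ce=cv2.connectedComponentsWithStats(m); k=l[int(top[1])+6,int(top[0])]; print(top,st[k])
cn=max(cv2.findContours((l==k).astype(np.uint8),0,1)[0],key=len).reshape(-1,2)
# outer: topmost pixel per column and leftmost/rightmost per row above pads
xs=np.unique(cn[:,0]); T=np.array([(x,cn[cn[:,0]==x,1].min()) for x in xs]); B=np.array([(x,np.where((l==k)[:,x])[0].max()) for x in xs])
P=toplane(c,T,5)
def fo(q,P,h,rr):
    u=np.array([np.cos(q[2]),np.sin(q[2])]); v=P-q[:2]; t=np.clip(v@u,-h,h); return np.linalg.norm(v-t[:,None]*u,axis=1)-rr
a0=np.arctan2(M[1,0],M[0,0])
r=least_squares(fo,[p[0],p[1],a0],args=(P,33,40),loss='soft_l1'); print('seat',r.x[:2],np.degrees(r.x[2]),np.abs(r.fun).mean(),'tool x',np.degrees(a0))
d=M.T@(np.r_[r.x[:2],5]-p); print('seat in tool xy from TCP',d[:2])
z=s['eef_pos'][2]+20.3; sel=(B[:,0]>290)&(B[:,0]<350); Q=toplane(c,B[sel],z)
r2=least_squares(lambda q:fo([q[0],q[1],a0],Q,33,32),[p[0],p[1]],loss='soft_l1'); d2=M.T@(np.r_[r2.x,5]-p); print('base in tool xy',d2[:2],np.abs(r2.fun).mean())
E
python3 ob.py w20
```

```text
[461.07358131  26.20062597  78.87090558] [ 0.61329751 -0.86022271 -2.87752938]
[320.31169872 113.57942384] [ 272  107  100   42 1608]
seat [457.07638706  18.82792325] 153.51064606542016 0.16520665207117183 tool x 168.85596969045517
seat in tool xy from TCP [ 2.49685691 -8.00624815]
base in tool xy [ 0.18375978 -0.34925275] 0.10930757353946051
```

```bash
sed -i "s/^r=least_squares(fo,\[p\[0\],p\[1\],a0\].*/A=np.radians(169.0); r=least_squares(lambda q:fo([q[0],q[1],A],P,33,40),[p[0],p[1]],loss='soft_l1'); print('seat',r.x,np.abs(r.fun).mean(),'tool x',np.degrees(a0))/" ob.py; python3 ob.py w21
python3 - <<'E'
from h import *
import pickle
s=pickle.load(open('w5.pkl','rb')); im=cv2.imread('pics/w5.png'); c=cam('wrist',s)
m=(cv2.cvtColor(im,cv2.COLOR_BGR2HSV)[...,1]<75).astype(np.uint8); l=cv2.connectedComponents(m)[1]; k=l[48,159]
cn=max(cv2.findContours((l==k).astype(np.uint8),0,1)[0],key=len).reshape(-1,2); cn=cn[cn[:,1]>3]; P=toplane(c,cn,5)
f=lambda q:np.linalg.norm((P-q[:2])-np.clip((P-q[:2])@[np.cos(q[2]),np.sin(q[2])],-33,33)[:,None]*[np.cos(q[2]),np.sin(q[2])],axis=1)-40
r=least_squares(f,[461,26,np.radians(169)],loss='soft_l1'); print(r.x[:2],np.degrees(r.x[2]),np.abs(r.fun).mean())
E
```

```text
[461.58853988  25.62470982  78.80467085] [ 0.96735346 -0.13076743 -2.77065377]
[320.27722882 113.55897491] [ 272  106  101   44 1706]
seat [459.90692947  27.25699178] 0.1499550984191445 tool x 168.79862023631105
seat in tool xy from TCP [1.96665952 1.27452133]
base in tool xy [ 0.18907073 -0.31544536] 0.10827570005104542
[459.2620283   28.10058604] 169.00576728003003 0.26350461839778455
```

Request:
{"fn": "servo_tool", "kwargs": {
  "deltas": [
    [[0.009,0.0075,0.1],[0,0,-0.002],0.5],
    [[0,0,0.15],[0,0,0],0.5],
    [[0,0,0.1],[0,0,0],0.5],
    [[0,0,0.06],[0,0,0],0.5],
    [[0,0,0.025],[0,0,0],0.5],
    [[0,0,0],[0,0,0],0.5],
    [[0,0,0],[0,0,0],0.5]
  ]
}}

```text
time_s: 27.15
eef_pos: [460.3, 27.4, -7.9]
ee_rot: [0.001, 0.096, 0.995, -0.0]
force: [0.0, -0.1, -1.5]
grip_width: 0.734
grip_force: 66.9
```

```bash
python3 ob.py w22
```

```text
[460.28027685  27.41253692  -7.89826922] [ 0.00314518 -0.11270749 -1.4768476 ]
[320.27844972 114.86963825] [ 243  107  155   72 3081]
seat [459.80511547  27.29290968] 0.11443672248108944 tool x 168.93376150842855
seat in tool xy from TCP [ 0.44336386 -0.20860714]
base in tool xy [ 0.19602813 -0.3058867 ] 0.11082996082371598
```

Aligned to well under 1 mm. Lowering.

Request:
{"fn": "servo_tool", "kwargs": {
  "deltas": [
    [[0,0,0.015],[0,0,0],0.5],
    [[0,0,0.01],[0,0,0],0.5],
    [[0,0,0.006],[0,0,0],0.5],
    [[0,0,0],[0,0,0],0.5],
    [[0,0,0.004],[0,0,0],0.5],
    [[0,0,0],[0,0,0],0.5]
  ]
}}

```text
time_s: 27.8
eef_pos: [459.7, 27.7, -15.2]
ee_rot: [0.0, 0.096, 0.995, -0.0]
force: [-2.0, 1.1, 2.4]
grip_width: 0.736
grip_force: 67.4
```

Request:
{"fn": "servo_tool", "kwargs": {
  "deltas": [
    [[0,0,0.003],[0,0,0],0.5],
    [[0,0,0],[0,0,0],0.5]
  ]
}}

```text
time_s: 28.0
eef_pos: [459.7, 27.7, -15.3]
ee_rot: [0.0, 0.096, 0.995, -0.0]
force: [-5.8, 1.5, 13.9]
grip_width: 0.734
grip_force: 68.9
```

Request:
{"fn": "servo_tool", "kwargs": {
  "deltas": [
    [[0,0,-0.002],[0,0,0],0.78],
    [[0,0,0],[0,0,0],0.9],
    [[0,0,0],[0,0,0],1],
    [[0,0,-0.05],[0,0,0],1],
    [[0,0,-0.15],[0,0,0],1],
    [[0,0,-0.25],[0,0,0],1],
    [[0,0,-0.25],[0,0,0],1],
    [[0,0,-0.25],[0,0,0],1]
  ]
}}

```text
time_s: 28.8
eef_pos: [459.1, 27.8, 177.0]
ee_rot: [0.0, 0.096, 0.995, -0.0]
force: [1.3, -0.5, 1.3]
grip_width: 0.999
grip_force: 0.0
```

```bash
python3 - <<'E'
from h import *
s=telemetry.sense(); print(s['force'],s['grip_width'])
a=optics.capture('scene'); b=optics.capture('side'); w=optics.capture('wrist')
cv2.imwrite('pics/end.png',np.vstack([np.hstack([cv2.resize(a[170:340,160:490],(400,206),interpolation=2),cv2.resize(b[150:380,220:440],(400,418),interpolation=2)[:206]]),np.hstack([cv2.resize(w,(400,250)),cv2.resize(b[150:380,220:440],(400,418),interpolation=2)[168:418]])]))
E
```

```text
[ 1.29276209 -0.49283607  1.33364221] 0.9989369448632864
```

View pics/end.png

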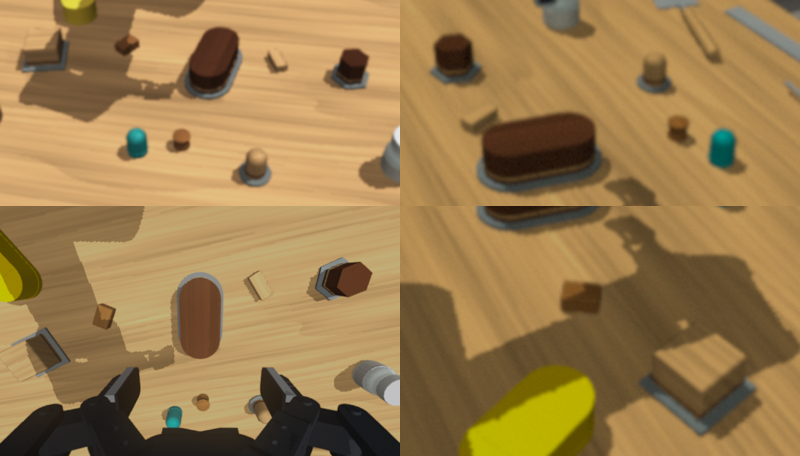

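All four stand upright and centred on their own plates: square (45,48), oblong (213,60), hexagon (352,68) and round (256,165) in the scene part. The look-alikes are untouched. Handing in.

Request:
{"fn": "servo_tool", "kwargs": {
  "deltas": [
    [[0,0,0],[0,0,0],1],
    [[0,0,0],[0,0,0],1],
    [[0,0,0],[0,0,0],1]
  ]
}}

```text
time_s: 29.25
eef_pos: [459.0, 27.7, 173.1]
ee_rot: [-0.001, 0.096, 0.995, 0.0]
force: [-0.4, 0.2, -0.7]
grip_width: 0.998
grip_force: 0.0
```

```bash
python3 -c "
from rig import ctrl; print(ctrl.finish_job())"
```

```text
the job is handed in; nothing more can be done
None
```

All four patterns stand upright and centred on their own seat plates, the square and oblong lined up, none dropped or tipped and no look-alike touched; the job was handed in at about 29 s, after one mis-grasp pressed the open fingers on the hexagon's top (about 19 N, moving it about 2 mm before a clean re-grip).

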